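# Empty the cartridge dish through the waste chute

## Task

Push the white collection box along its rail until it is centred under the spout of the steel waste chute, and leave it there. Then take the steel dish by its handle, tip the three used cartridges through the hopper into the box without touching them with the gripper, and set the empty dish back down upright in the middle of its black mat. Leave everything else on the worktop where it is.

Things in the scene. Friction and masses are not known exactly. Their poses are not given: they have to be found in the camera images.
- box (a joint): slide of the collection box, m: how far its centre is from the spout's centre along the chute's +y. 0 = centred under the spout; starts at 0.12 to 0.165. Travel 0.17 to -0.03: the rail runs on 30 mm past the spout, with no stop or catch at 0. About 2.5 N dry friction and light damping; it stays where left.
- box_floor (a point): centre of the inner floor of the collection box, 25 mm above the table; axes as the chute's. White plastic open box, outside 110 mm (x) by 130 mm (y, along the rail) by 65 mm high, walls and floor 4 mm; underside 21 mm, rim 86 mm above the table. On its outer (+y) end a push block, 50 mm wide, 40 mm high (26 to 66 mm above the table), ends 75 mm from the box's centre.
- chute: fixed waste chute; origin on the table straight below the spout's centre, z up, y along the rail; the box starts on the +y side. White base plate 130 mm wide, 10 mm high, y from -125 to +275 mm, with two rail strips up to 20 mm. Two grey posts at y = -118 mm, 138 mm high, carry the steel hopper.
- spout (a point): centre of the spout's lower end, 98 mm above the table (12 mm above the box's rim); inner opening 68 mm (x) by 90 mm (y). Straight up to 122 mm, then widening to the hopper's mouth.
- hopper_mouth (a point): centre of the hopper's open top, 165 mm above the table, inner mouth 140 mm (x) by 120 mm (y), outer rim 152 by 132 mm, rim top 168 mm above the table; axes as the chute's. It overhangs the box: a gripper pushing the box must lean outward (to the chute's +y) by some 40 degrees to clear it.
- dish: loose steel tipping dish, about 220 g; origin at the underside, centre of the flat floor; z up, mouth to its -x. Floor 76 by 76 mm, 3 mm thick; side and back walls 34 mm high. In front a ramp rises 16 degrees to the lip and holds the cartridges while level; tipped mouth-down by 45 to 50 degrees they roll out.
- dish_handle (a point): middle of the dish's handle: a grey bar over the dish, along the dish's x, 80 mm long (x = -34 to +46 mm from the dish's origin), 12 mm wide (y), 16 mm tall, its centre line 95 mm above the dish's underside; joined by a post to the back wall (x = +38 mm).
- dish_lip (a point): middle of the dish's pouring lip: 71 mm in front (-x) of the dish's origin and 13 mm above its underside. Mouth 70 mm wide between the side walls.
- mat: fixed black rubber mat, 200 mm (x) by 170 mm (y), 6 mm thick; origin at the centre of its underside. The dish starts on it, upright, and goes back on it.
- cartridge_a: used cartridge, white plastic cylinder with an aluminium cap, 64 mm long along its own y, 20 mm in diameter, about 22 g; origin on its side surface, halfway along (10 mm from the axis). Starts lying across the dish, three side by side.
- cartridge_b: used cartridge, white plastic cylinder with an aluminium cap, 64 mm long along its own y, 20 mm in diameter, about 22 g; origin on its side surface, halfway along (10 mm from the axis). Starts lying across the dish, three side by side.
- cartridge_c: used cartridge, white plastic cylinder with an aluminium cap, 64 mm long along its own y, 20 mm in diameter, about 22 g; origin on its side surface, halfway along (10 mm from the axis). Starts lying across the dish, three side by side.
- spray_bottle: bystander: white bottle with blue cap, 68 mm across, 190 mm high; origin at the underside. Loose.
- jar: bystander: clear jar, 64 mm across, 85 mm high; origin at the underside. Loose.
- cup: bystander: white cup, 68 mm across, 80 mm high; origin at the underside. Loose.
- bur_box_1: bystander: clear-topped bur box, 75 mm (x) by 110 mm (y), 48 mm high; origin at the underside. Loose, on the robot's side of the rail.
- bur_box_2: bystander: a like bur box, same size, on the far side of the rail.
- kidney_dish: bystander: steel kidney dish with instruments, 190 mm (x) by 90 mm (y), 36 mm high; origin at the underside. Loose, beside the mat.
There are look-alikes about, which are no part of the job. Leave any blue, orange or purple look-alike of the cartridge_c alone.

How it is judged:
By the outcome, as a careful person would: the job done as asked, in the order asked, and still so for the second after the job is handed in, with the robot touching nothing.
It also fails if it takes over 72 s, if anything falls off the work surface, if the arm or the gripper's body presses on something with over 40 N, if the wrist force passes 120 N, or if a joint passes its speed limit or range.

## Robot

A 6-joint arm with a two-finger parallel gripper is mounted at the origin on the work surface. World frame = base frame: x ahead of the robot, y to its left, z up, the work surface at z = 0. Lengths are in m, angles in degrees, forces in N, time in s.
With the tool pointing down it reaches from about 0.4 to 0.825 m from the base axis. Payload 7 kg.
Tool frame: the origin (TCP) lies on the centre line of the jaws, within the pads' length; the fingertips stand 14 mm ahead of it and the grasp point (between the pads) lies 5 mm behind it; z points along the fingers, y is the line along which they close (so a half turn about z gives the same grasp; the last joint's range is limited). The gripper opens to 88 mm and grips with 3 to 60 N. Pads are 19 mm wide; open, the fingers measure 130 mm over their backs; the gripper's body (78 mm by 193 mm) begins 47 mm behind the grasp point.
Start: joints at [-49.842, 20.546, 0.682, 0, -70.136, -16.507], TCP at [0.271, -0.618, 0.241] pointing down, gripper open.
Joint ranges: [-176.03, 176.03], [-82.01, 121.73], [-58.28, 71.71], [-173.87, 95.51], [-174.79, -0.11], [-173.66, 173.66]. Speed limits (degrees/s): [136.94, 136.94, 172.46, 180, 180, 180].

## Interface

Orientations are given as [roll, pitch, yaw] about the fixed x, y, z axes, in that order (R = Rz(yaw) Ry(pitch) Rx(roll)).
In Python, from plant import r gives the robot as it stands.
- The arm moves only by the tool send_rows, never from a script. Its argument "steps" is a list of rows, each an object with "dp": the shift along the tool's x, y, z in mm, a list of three; "roll": the turn about the tool's z in rad; "jaw": the opening in per cent of the stroke, from 0 (shut) to 100 (fully open). In form: [{"dp": [tx, ty, tz], "roll": roll, "jaw": jaw}, ...]. A call has 1 to 5 rows; each row is the pose to reach, as a shift and turn from the pose commanded when the call began, along the tool's axes at that moment; what a row does not reach only later rows make up. A row lasts 1/8 s, in which the tool goes at most 62.5 mm and 10.7 degrees, less where a joint would pass 70% of its speed; a pose out of reach is approached as far as the arm can. A call with a gripper value outside its range is refused whole. The fingers move at their own pace and stop on an object; "newtons" is the grip in N (left out, the last holds). Time passes only in rows, so rows that repeat a pose let the fingers close. It gives the time, the measured TCP pose, the force, the opening and the grip force at its end, in the units of the state.
- r.get_state(): the state, without advancing time (a new reading comes with each control period).
- r.capture(name): name is "scene" or "side" or "wrist"; returns a dict with "image" (384x512x3 uint8, blue, green, red), "K" (3x3 intrinsics, pixels), "rvec" (rotation vector, rad) and "tvec" (3), from world to camera coordinates, as OpenCV has them. Camera axes: x right, y down, z forward; pixel columns grow to the right and rows downward; lengths in m; the calibration is good to about 2 mm. The wrist camera is an equidistant fisheye: a pixel r from the principal point sees the ray r / f radians off the axis. A picture is of the moment at which its call begins. There is no depth.
- r.close_job(): hands the job in; it is judged then, once.
The state is a dict: "time_s": time; "joints": joint angles; "qd": joint speeds; "joint_torque": joint torques, N m; "tcp_pos": TCP position; "eef_rot": TCP orientation; "contact_force": force on the tool from outside, world axes, zero at the start; "moment": the same for the moment, N m; "gripper_width": finger opening in m; "gripper_force": force on a finger pad.
Only numpy, scipy, OpenCV 4.12 (cv2) and the standard library are available. Lean on these libraries where they do the work, as an engineer would, in place of code of your own. Each camera call takes 0.05 s, during which the arm holds its last target. There are 200 camera calls.

## Working session

There is one attempt and no reset: what is moved stays moved. The work goes in short steps, Python scripts to look and compute and a tool call to move; the robot and the scene stay as the last step left them, time stands still between calls to the robot, and variables do not carry over. Pictures are saved under pics/ and viewed, at most 10 in all, crops included, and the job is handed in when it is done.

Besides the shell and the picture viewer there is one more tool, called after "Call:" as a command line: name --argument value ..., lists and objects as JSON in quotes. send_rows: Moves the arm, as the interface text tells. Its arguments: {"type":"object","properties":{"steps":{"type":"array","items":{"type":"object","properties":{"dp":{"type":"array","items":{"type":"number"}},"roll":{"type":"number"},"jaw":{"type":"number"}}}},"newtons":{"type":"number"}},"required":["steps"]}

```bash
ls; mkdir -p pics; python3 - <<'E'
from plant import r
import cv2
for n in("scene","side"):
    c=r.capture(n);cv2.imwrite(f"pics/{n}0.png",c["image"])
    print(n,c["K"],c["rvec"],c["tvec"])
s=r.get_state();print(s)
E
```

```text
pics
scene [[407.33718257   0.         258.32156809]
 [  0.         407.33718257 193.54360477]
 [  0.           0.           1.        ]] [ 2.3656318   0.98521999 -0.29773616] [-0.31142598 -0.29666101  1.34621605]
side [[401.781045     0.         258.49314348]
 [  0.         401.781045   191.64068209]
 [  0.           0.           1.        ]] [ 2.0392479  -0.76402747  0.4344101 ] [-0.45471773  0.23580091  0.85520995]
{'time_s': 0.1, 'joints': array([-4.98389002e+01,  2.05906826e+01,  6.38934247e-01, -1.91723446e-02,
       -7.01346154e+01, -1.65080886e+01]), 'qd': array([-0.03498508, -0.07047538,  0.07464968,  0.12990284,  0.07601282,
        0.01276311]), 'joint_torque': array([-1.54859819e-03, -5.84162307e+01,  2.93747646e+01,  7.01549158e+00,
        1.01509859e-02, -7.19236323e-05]), 'tcp_pos': array([ 0.27064149, -0.61791718,  0.23967333]), 'eef_rot': array([ 1.79912074e+02, -7.26184183e-03, -1.56353512e+02]), 'contact_force': array([0.38692938, 0.15400232, 0.05203776]), 'moment': array([-0.06104681, -0.02512192, -0.03847697]), 'gripper_force': 0.0, 'gripper_width': 0.0876913582537088}
```

View pics/scene0.png

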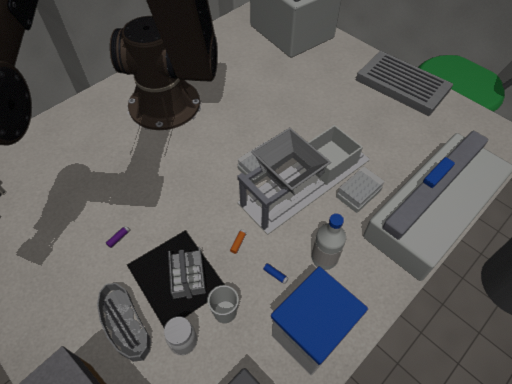

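View pics/side0.png

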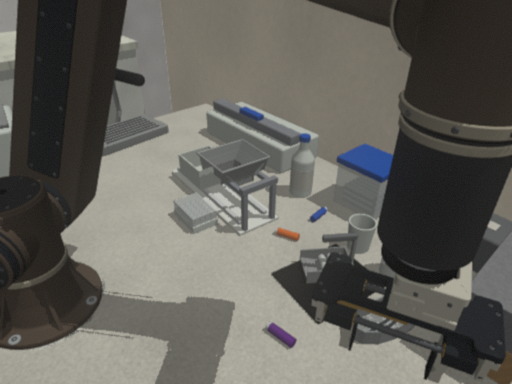

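The scene view shows the box at about (333,155), the hopper at (290,160), posts at (243,192) and (265,208), the mat at (177,278) and the dish at (187,273). The purple (118,237), orange (238,242) and blue (276,273) cylinders are look-alikes. The three white cartridges in the dish fit the description. I'll enlarge both areas.

```bash
python3 - <<'E'
import cv2
im=cv2.imread("pics/scene0.png")
def crop(n,x,y,w,h,k):
    c=cv2.resize(im[y:y+h,x:x+w],None,fx=k,fy=k,interpolation=cv2.INTER_CUBIC)
    c=cv2.convertScaleAbs(c,alpha=1.3)
    for i in range(0,w,10):cv2.putText(c,str(x+i),(i*k,8),0,.3,(0,255,255),1);cv2.line(c,(i*k,10),(i*k,14),(0,255,255),1)
    for i in range(0,h,10):cv2.putText(c,str(y+i),(0,i*k+3),0,.3,(0,255,255),1)
    cv2.imwrite(n,c)
crop("pics/c1.png",232,125,140,105,5)
crop("pics/c2.png",120,225,130,100,6)
E
cat > h.py <<'E'
import numpy as np,cv2
from plant import r
C={n:r.capture(n) for n in("scene","side")} 
def ray(n,p,c=None):
    c=c or C[n];R=cv2.Rodrigues(np.array(c["rvec"],float))[0]
    t=np.array(c["tvec"],float).reshape(3)
    d=R.T@np.append(cv2.undistortPoints(np.array([[p]],float),np.array(c["K"]),None)[0,0],1)
    return -R.T@t,d
def at(n,p,z):
    o,d=ray(n,p);return (o+d*(z-o[2])/d[2])
def proj(n,P):
    c=C[n];return cv2.projectPoints(np.array(P,float).reshape(-1,3),np.array(c["rvec"],float),np.array(c["tvec"],float),np.array(c["K"]),None)[0][:,0]
E
```

```text
(no output)
```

View pics/c1.png

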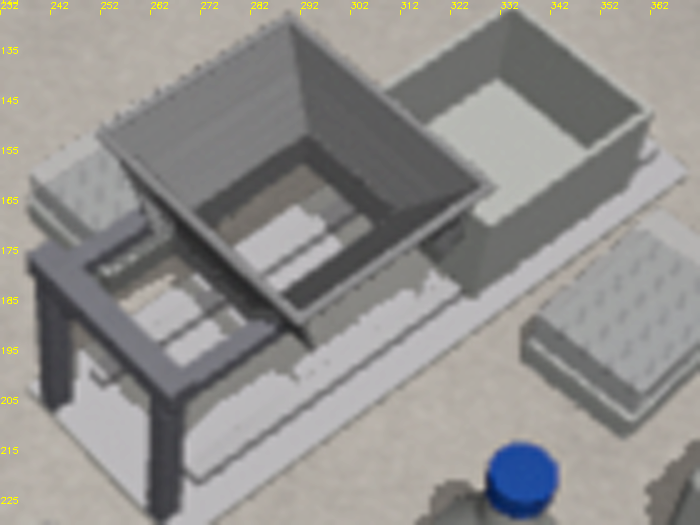

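View pics/c2.png

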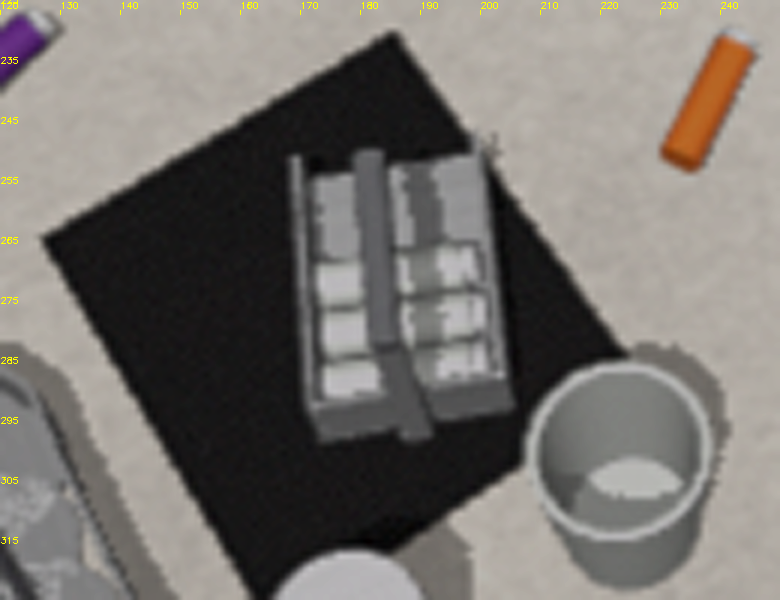

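Crop 1 shows the hopper rim corners at about (290,127), (330,162), (293,191), (252,151), the box rim corners at (335,127) and (362,148), and the plate. Crop 2 shows the bar running from (181.5,250) to (184.3,282), with the mouth towards the top of the image. The three white cartridges with aluminium caps are in the dish, which confirms the target. Mat corners are at (186,230), (127,265) and (224.5,284).

```bash
python3 - <<'E'
from h import *
np.set_printoptions(precision=4,suppress=True)
S=lambda p,z:at("scene",p,z)
H=np.array([S(p,.168) for p in((290,127.4),(330.4,162.4),(293,191),(252,151.4))])
print("hopper",H,H.mean(0),[np.linalg.norm(H[i]-H[i-1]) for i in range(4)])
B=np.array([S(p,.086) for p in((334.6,127),(362,147.6))]);print("box end",B,B.mean(0),np.linalg.norm(B[0]-B[1]))
P=np.array([S(p,.01) for p in((369,160.6),(265,230),(237.6,203.4))]);print("plate",P,np.linalg.norm(P[0]-P[1]),np.linalg.norm(P[1]-P[2]))
hd=np.array([S((181.5,250.2),.109),S((184.3,282),.109)]);print("handle",hd,np.linalg.norm(hd[0]-hd[1]))
M=np.array([S(p,.006) for p in((185.8,230.3),(127,264.7),(224.5,284.2))]);print("mat",M,(M[1]+M[2])/2,np.linalg.norm(M[0]-M[1]),np.linalg.norm(M[0]-M[2]))
print("handle in side",proj("side",hd), "hopper side",proj("side",H), "boxend", proj("side",B))
d=P[0]-P[1];print("yaw plate y dir",np.degrees(np.arctan2(d[1],d[0])))
yy=(d/np.linalg.norm(d));
o=H.mean(0);print("box s",(B.mean(0)-o)@yy-.065)
print("orig from plate",(P[0]+P[2])/2-.075*yy)
for n,p,z in(("bottleTop",(336,220),.19),("bottlebase",(327,262),0),("cup",(224,299),.08),("jar",(178,332),.085),("bur2",(360,188),.048),("kidney",(124,320),.036),("bur1",(250,163),.048)):print(n,S(p,z))
E
```

```text
hopper [[ 0.4655  0.09    0.168 ]
 [ 0.6138  0.074   0.168 ]
 [ 0.6072 -0.0541  0.168 ]
 [ 0.4547 -0.0377  0.168 ]] [0.5353 0.0181 0.168 ] [np.float64(0.1281496204507854), np.float64(0.14921044893371452), np.float64(0.12833046022027553), np.float64(0.15343796972261603)]
box end [[0.5052 0.2456 0.086 ]
 [0.6082 0.2385 0.086 ]] [0.5567 0.242  0.086 ] 0.10327060846032184
plate [[ 0.6247  0.2779  0.01  ]
 [ 0.5736 -0.1076  0.01  ]
 [ 0.4626 -0.1016  0.01  ]] 0.3889559019154968 0.1111371605426774
handle [[ 0.5156 -0.3208  0.109 ]
 [ 0.5794 -0.3644  0.109 ]] 0.07726166983679739
mat [[ 0.4268 -0.2543  0.006 ]
 [ 0.4005 -0.4199  0.006 ]
 [ 0.6085 -0.2824  0.006 ]] [ 0.5045 -0.3511  0.006 ] 0.16764293505426248 0.1839109079578187
handle in side [[324.4693 235.3043]
 [358.249  232.9397]] hopper side [[197.7589 152.2272]
 [243.9335 138.9127]
 [272.7855 155.6168]
 [223.4026 171.7504]] boxend [[181.6896 154.2906]
 [210.1481 145.5345]]
yaw plate y dir 82.44238203393301
box s 0.1598510509434638
orig from plate [0.5338 0.0138 0.01  ]
bottleTop [ 0.7326 -0.0574  0.19  ]
bottlebase [ 0.7443 -0.0582  0.    ]
cup [ 0.6584 -0.3232  0.08  ]
jar [ 0.6453 -0.4388  0.085 ]
bur2 [0.6772 0.1511 0.048 ]
kidney [ 0.5242 -0.5037  0.036 ]
bur1 [0.4072 0.0001 0.048 ]
```

Call:
send_rows --steps '[{"dp": [0, 0, -60], "roll": 0, "jaw": 100}, {"dp": [0, 0, -120], "roll": 0, "jaw": 100}, {"dp": [0, 0, -180], "roll": 0, "jaw": 100}, {"dp": [0, 0, -240], "roll": 0, "jaw": 100}, {"dp": [0, 0, -300], "roll": 0, "jaw": 100}]'

```text
time_s: 0.92
tcp_pos: [0.2704, -0.6178, 0.5429]
eef_rot: [-180.0, 0.0, -156.3]
contact_force: [1.2, -3.0, 1.2]
gripper_width: 0.0877
gripper_force: 0.0
```

Call:
send_rows --steps '[{"dp": [0, 0, -60]}, {"dp": [0, 0, -120]}, {"dp": [0, 0, -180]}, {"dp": [0, 0, -240]}, {"dp": [0, 0, -300]}]'

```text
invalid input
```

```bash
python3 -c "
from plant import r
s=r.get_state();print(s['joints'],s['tcp_pos'],s['eef_rot'])"
```

```text
[-4.98390825e+01  1.99335877e+01  3.78500499e+01  3.89317838e-04
 -1.07873020e+02 -1.65081875e+01] [ 0.27036772 -0.61777727  0.54293482] [-1.79958244e+02  1.19889366e-02 -1.56347385e+02]
```

Call:
send_rows --steps '[{"dp": [0, 0, -60], "roll": 0, "jaw": 100}, {"dp": [0, 0, -120], "roll": 0, "jaw": 100}, {"dp": [0, 0, -180], "roll": 0, "jaw": 100}, {"dp": [0, 0, -240], "roll": 0, "jaw": 100}, {"dp": [0, 0, -300], "roll": 0, "jaw": 100}]'

```text
time_s: 1.55
tcp_pos: [0.2484, -0.5677, 0.7181]
eef_rot: [-177.6, -0.4, -156.4]
contact_force: [0.6, 0.2, 0.3]
gripper_width: 0.0874
gripper_force: 0.0
```

```bash
python3 -c "
from plant import r
s=r.get_state();print(s['joints'],s['tcp_pos'],s['eef_rot'])"
```

```text
[ -47.65305055   25.32470138   71.71101171    1.55900253 -134.24799885
  -17.595226  ] [ 0.24837048 -0.5676644   0.71811339] [-177.62670112   -0.37562649 -156.36475055]
```

Call:
send_rows --steps '[{"dp": [0, 0, 0], "roll": 0, "jaw": 100}, {"dp": [0, 0, 0], "roll": 0, "jaw": 100}]'

```text
time_s: 1.8
tcp_pos: [0.2491, -0.5686, 0.7165]
eef_rot: [-177.8, -0.4, -156.3]
contact_force: [0.2, 0.7, -0.1]
gripper_width: 0.0874
gripper_force: 0.0
```

Call:
send_rows --steps '[{"dp": [0, 0, 50], "roll": 0, "jaw": 100}, {"dp": [0, 0, 100], "roll": 0, "jaw": 100}, {"dp": [0, 0, 150], "roll": 0, "jaw": 100}, {"dp": [0, 0, 150], "roll": 0, "jaw": 100}]'

```text
time_s: 2.3
tcp_pos: [0.2499, -0.5732, 0.5606]
eef_rot: [-178.5, -0.5, -156.3]
contact_force: [-0.3, -0.4, 0.8]
gripper_width: 0.0878
gripper_force: 0.0
```

```bash
cat >> h.py <<'E'
from scipy.spatial.transform import Rotation as Ro
def st():
    s=r.get_state();return s,Ro.from_euler('xyz',s["eef_rot"],degrees=True).as_matrix(),np.array(s["tcp_pos"])
def to(P):
    s,R,p=st();print("t",round(s["time_s"],2),"p",np.round(p,4),"rot",np.round(s["eef_rot"],1),"q",np.round(s["joints"],1),"z",np.round(R[:,2],3))
    for q in np.atleast_2d(P):print("dp mm",np.round(1000*R.T@(np.array(q)-p),1))
E
sed -i 's/^C=.*/C={n:r.capture(n) for n in ("scene","side")} if not __import__("os").path.exists("C.pkl") else __import__("pickle").load(open("C.pkl","rb"))/' h.py
python3 -c "
from h import *
import pickle;pickle.dump(C,open('C.pkl','wb'))
print('side cam',ray('side',(0,0))[0],'scene cam',ray('scene',(0,0))[0])
to([-.07,-.60,.55])"
```

```text
side cam [-0.05763992 -0.73650635  0.66932083] scene cam [ 0.93037307 -0.49870227  0.93967736]
t 2.4 p [ 0.2503 -0.5751  0.5685] rot [-177.7   -0.4 -156.4] q [ -48.    13.7   32.     1.2 -106.2  -18. ] z [ 0.009 -0.04  -0.999]
dp mm [303.3 106.3  16.6]
```

Call:
send_rows --steps '[{"dp": [55, 20, 0], "roll": -0.17, "jaw": 0}, {"dp": [110, 40, 0], "roll": -0.35, "jaw": 0}, {"dp": [165, 60, 0], "roll": -0.52, "jaw": 0}, {"dp": [220, 80, 0], "roll": -0.7, "jaw": 0}, {"dp": [275, 100, 0], "roll": -0.88, "jaw": 0}]'

```text
time_s: 3.02
tcp_pos: [-0.0407, -0.5945, 0.5692]
eef_rot: [-178.8, -2.3, -106.1]
contact_force: [-0.6, -0.7, 0.0]
gripper_width: 0.0431
gripper_force: 0.0
```

```bash
python3 -c "
from h import *
to([[-.11,-1.0,.55],[-.08,-.75,.45]])"
```

```text
t 3.02 p [-0.0407 -0.5945  0.5692] rot [-178.8   -2.3 -106.1] q [ -75.    10.1   27.9    0.2 -105.1   59. ] z [ 0.009 -0.045 -0.999]
dp mm [407.7 -45.1  36.6]
dp mm [155.3  -2.7 125.6]
```

Call:
send_rows --steps '[{"dp": [60, -6, 10], "roll": -0.09, "jaw": 0}, {"dp": [120, -13, 20], "roll": -0.18, "jaw": 0}, {"dp": [180, -20, 30], "roll": -0.18, "jaw": 0}, {"dp": [240, -26, 40], "roll": -0.18, "jaw": 0}, {"dp": [300, -33, 40], "roll": -0.18, "jaw": 0}]'

```text
time_s: 3.65
tcp_pos: [-0.0875, -0.8571, 0.4904]
eef_rot: [-179.8, -2.7, -96.1]
contact_force: [1.4, -1.7, -2.1]
gripper_width: 0.0009
gripper_force: 0.0
```

```bash
python3 -c "
from h import *
to([[-.11,-1.2,.55]])"
```

```text
t 3.65 p [-0.0875 -0.8571  0.4904] rot [-179.8   -2.7  -96.1] q [ -82.8   43.4   71.3    0.5 -115.2   76.9] z [-0.002 -0.047 -0.999]
dp mm [345.7 -14.2 -43.5]
```

Call:
send_rows --steps '[{"dp": [60, 0, 0], "roll": 0, "jaw": 0}, {"dp": [120, 0, 0], "roll": 0, "jaw": 0}, {"dp": [180, 0, 0], "roll": 0, "jaw": 0}, {"dp": [240, 0, 0], "roll": 0, "jaw": 0}, {"dp": [300, 0, 0], "roll": 0, "jaw": 0}]'

```text
time_s: 4.28
tcp_pos: [-0.0955, -0.9299, 0.4352]
eef_rot: [-179.9, -7.4, -96.1]
contact_force: [-0.1, 0.6, -1.2]
gripper_width: 0.0004
gripper_force: 0.0
```

```bash
python3 -c "
from h import *
to([[-.11,-1.2,.55]])"
```

```text
t 4.28 p [-0.0955 -0.9299  0.4352] rot [-179.9   -7.4  -96.1] q [ -83.4   47.8   71.7    1.6 -106.7   77.8] z [-0.012 -0.128 -0.992]
dp mm [282.7 -14.6 -79.1]
```

Call:
send_rows --steps '[{"dp": [300, 0, -100], "roll": 0, "jaw": 0}, {"dp": [300, 0, -100], "roll": 0, "jaw": 0}, {"dp": [300, 0, -100], "roll": 0, "jaw": 0}, {"dp": [300, 0, -100], "roll": 0, "jaw": 0}, {"dp": [300, 0, -100], "roll": 0, "jaw": 0}]'

```text
time_s: 4.9
tcp_pos: [-0.0989, -0.962, 0.4224]
eef_rot: [179.8, -10.7, -96.1]
contact_force: [-0.9, -0.7, -0.4]
gripper_width: 0.0004
gripper_force: 0.0
```

Call:
send_rows --steps '[{"dp": [600, 0, -300], "roll": 0, "jaw": 0}, {"dp": [600, 0, -300], "roll": 0, "jaw": 0}, {"dp": [600, 0, -300], "roll": 0, "jaw": 0}, {"dp": [600, 0, -300], "roll": 0, "jaw": 0}, {"dp": [600, 0, -300], "roll": 0, "jaw": 0}]'

```text
time_s: 5.52
tcp_pos: [-0.0992, -0.9707, 0.4476]
eef_rot: [179.4, -14.2, -96.1]
contact_force: [-0.2, 0.2, 0.3]
gripper_width: 0.0006
gripper_force: 0.0
```

```bash
python3 -c "
from h import *
to([[-.11,-1.2,.55]])"
```

```text
t 5.53 p [-0.0992 -0.9707  0.4476] rot [179.4 -14.2 -96.1] q [ -83.1   47.9   71.7    3.8 -100.    78. ] z [-0.036 -0.243 -0.969]
dp mm [247.2 -13.3 -43.3]
```

Call:
send_rows --steps '[{"dp": [600, 0, -200], "roll": 0, "jaw": 0}, {"dp": [600, 0, -200], "roll": 0, "jaw": 0}, {"dp": [600, 0, -200], "roll": 0, "jaw": 0}, {"dp": [600, 0, -200], "roll": 0, "jaw": 0}, {"dp": [600, 0, -200], "roll": 0, "jaw": 0}]'

```text
time_s: 6.15
tcp_pos: [-0.1007, -0.993, 0.4532]
eef_rot: [179.1, -17.7, -96.1]
contact_force: [-0.0, -1.0, -0.6]
gripper_width: 0.0005
gripper_force: 0.0
```

Call:
send_rows --steps '[{"dp": [600, 0, -150], "roll": 0, "jaw": 0}, {"dp": [600, 0, -150], "roll": 0, "jaw": 0}, {"dp": [600, 0, -150], "roll": 0, "jaw": 0}, {"dp": [600, 0, -150], "roll": 0, "jaw": 0}, {"dp": [600, 0, -150], "roll": 0, "jaw": 0}]'

```text
time_s: 6.78
tcp_pos: [-0.1023, -1.0174, 0.4568]
eef_rot: [178.7, -21.2, -96.0]
contact_force: [0.5, 0.5, -0.2]
gripper_width: 0.0003
gripper_force: 0.0
```

Call:
send_rows --steps '[{"dp": [600, 0, -100], "roll": 0, "jaw": 0}, {"dp": [600, 0, -100], "roll": 0, "jaw": 0}, {"dp": [600, 0, -100], "roll": 0, "jaw": 0}, {"dp": [600, 0, -100], "roll": 0, "jaw": 0}, {"dp": [600, 0, -100], "roll": 0, "jaw": 0}]'

```text
time_s: 7.4
tcp_pos: [-0.1042, -1.0438, 0.4586]
eef_rot: [178.3, -24.8, -95.9]
contact_force: [0.7, 0.6, 0.1]
gripper_width: 0.0005
gripper_force: 0.0
```

```bash
python3 -c "
from h import *
to([[-.11,-1.2,.55]])"
```

```text
t 7.4 p [-0.1042 -1.0438  0.4586] rot [178.3 -24.8 -95.9] q [-82.7  49.3  71.6   7.2 -88.5  77.8] z [-0.073 -0.414 -0.907]
dp mm [179.9  -9.7 -17.9]
```

Call:
send_rows --steps '[{"dp": [600, -60, -50], "roll": 0, "jaw": 0}, {"dp": [600, -60, -50], "roll": 0, "jaw": 0}, {"dp": [600, -60, -50], "roll": 0, "jaw": 0}, {"dp": [600, -60, -50], "roll": 0, "jaw": 0}, {"dp": [600, -60, -50], "roll": 0, "jaw": 0}]'

```text
time_s: 8.02
tcp_pos: [-0.0838, -1.0741, 0.4584]
eef_rot: [178.0, -28.4, -95.7]
contact_force: [-0.3, 0.2, 0.2]
gripper_width: 0.0004
gripper_force: 0.0
```

Call:
send_rows --steps '[{"dp": [600, -60, 0], "roll": 0, "jaw": 0}, {"dp": [600, -60, 0], "roll": 0, "jaw": 0}, {"dp": [600, -60, 0], "roll": 0, "jaw": 0}, {"dp": [600, -60, 0], "roll": 0, "jaw": 0}, {"dp": [600, -60, 0], "roll": 0, "jaw": 0}]'

```text
time_s: 8.65
tcp_pos: [-0.0683, -1.1046, 0.4566]
eef_rot: [177.7, -32.1, -95.6]
contact_force: [-0.7, -0.0, -0.1]
gripper_width: 0.0002
gripper_force: 0.0
```

Call:
send_rows --steps '[{"dp": [600, -60, 0], "roll": 0, "jaw": 0}, {"dp": [600, -60, 0], "roll": 0, "jaw": 0}, {"dp": [600, -60, 0], "roll": 0, "jaw": 0}, {"dp": [600, -60, 0], "roll": 0, "jaw": 0}, {"dp": [600, -60, 0], "roll": 0, "jaw": 0}]'

```text
time_s: 9.28
tcp_pos: [-0.0544, -1.1253, 0.4699]
eef_rot: [177.4, -35.8, -95.4]
contact_force: [0.7, -0.0, 0.5]
gripper_width: 0.0002
gripper_force: 0.0
```

```bash
python3 -c "
from h import *
to([[.3,-.55,.5],[.6,0,.5],[.577,.40,.30]])"
```

```text
t 9.28 p [-0.0544 -1.1253  0.4699] rot [177.4 -35.8 -95.4] q [-79.3  51.9  71.7  12.2 -76.   73.7] z [-0.1   -0.577 -0.811]
dp mm [-474.2 -281.3 -391.8]
dp mm [-941.3 -512.7 -739.2]
dp mm [-1379.6  -449.1  -805.6]
```

Call:
send_rows --steps '[{"dp": [-215, -128, -178], "roll": 0, "jaw": 0}, {"dp": [-215, -128, -178], "roll": 0, "jaw": 0}, {"dp": [-215, -128, -178], "roll": 0, "jaw": 0}, {"dp": [-215, -128, -178], "roll": 0, "jaw": 0}, {"dp": [-215, -128, -178], "roll": 0, "jaw": 0}]'

```text
time_s: 9.9
tcp_pos: [0.0937, -0.8848, 0.4836]
eef_rot: [177.4, -35.8, -95.4]
contact_force: [0.2, 0.1, 0.2]
gripper_width: 0.0006
gripper_force: 0.0
```

Call:
send_rows --steps '[{"dp": [-215, -128, -178], "roll": 0, "jaw": 0}, {"dp": [-215, -128, -178], "roll": 0, "jaw": 0}, {"dp": [-215, -128, -178], "roll": 0, "jaw": 0}, {"dp": [-215, -128, -178], "roll": 0, "jaw": 0}, {"dp": [-215, -128, -178], "roll": 0, "jaw": 0}]'

```text
time_s: 10.52
tcp_pos: [0.2546, -0.6241, 0.4976]
eef_rot: [177.5, -35.8, -95.4]
contact_force: [0.7, -0.7, 1.0]
gripper_width: 0.0003
gripper_force: 0.0
```

```bash
python3 -c "
from h import *
to([[.6,0,.5],[.577,.40,.30]])"
```

```text
t 10.53 p [ 0.2546 -0.6241  0.4976] rot [177.5 -35.8 -95.4] q [-37.    0.4 -14.3  36.1 -62.3  17.3] z [-0.099 -0.578 -0.81 ]
dp mm [-528.8 -267.6 -397. ]
dp mm [-966.9 -203.7 -464.1]
```

Call:
send_rows --steps '[{"dp": [-230, -116, -173], "roll": 0, "jaw": 0}, {"dp": [-230, -116, -173], "roll": 0, "jaw": 0}, {"dp": [-230, -116, -173], "roll": 0, "jaw": 0}, {"dp": [-230, -116, -173], "roll": 0, "jaw": 0}, {"dp": [-230, -116, -173], "roll": 0, "jaw": 0}]'

```text
time_s: 11.15
tcp_pos: [0.4043, -0.3525, 0.4989]
eef_rot: [177.5, -35.8, -95.5]
contact_force: [1.5, -0.6, 0.4]
gripper_width: 0.0004
gripper_force: 0.0
```

Call:
send_rows --steps '[{"dp": [-230, -116, -173], "roll": 0, "jaw": 0}, {"dp": [-230, -116, -173], "roll": 0, "jaw": 0}, {"dp": [-230, -116, -173], "roll": 0, "jaw": 0}, {"dp": [-230, -116, -173], "roll": 0, "jaw": 0}, {"dp": [-230, -116, -173], "roll": 0, "jaw": 0}]'

```text
time_s: 11.78
tcp_pos: [0.5546, -0.0808, 0.5001]
eef_rot: [177.5, -35.7, -95.4]
contact_force: [0.4, -0.6, 1.1]
gripper_width: 0.0004
gripper_force: 0.0
```

```bash
python3 -c "
from h import *
to([[.577,.40,.30],[.57,.32,.052]])"
```

```text
t 11.78 p [ 0.5546 -0.0808  0.5001] rot [177.5 -35.7 -95.4] q [ 2.860e+01  1.040e+01 -1.000e-01  2.800e+01 -1.021e+02 -3.440e+01] z [-0.099 -0.577 -0.811]
dp mm [-507.1   28.2 -117.3]
dp mm [-586.8   16.7  130.6]
```

Call:
send_rows --steps '[{"dp": [-254, 14, -59], "roll": 0, "jaw": 0}, {"dp": [-254, 14, -59], "roll": 0, "jaw": 0}, {"dp": [-254, 14, -59], "roll": 0, "jaw": 0}, {"dp": [-254, 14, -59], "roll": 0, "jaw": 0}, {"dp": [-254, 14, -59], "roll": 0, "jaw": 0}]'

```text
time_s: 12.4
tcp_pos: [0.5653, 0.1614, 0.3969]
eef_rot: [177.2, -35.9, -95.1]
contact_force: [-0.3, -1.5, 0.8]
gripper_width: 0.0004
gripper_force: 0.0
```

Call:
send_rows --steps '[{"dp": [-254, 14, -59], "roll": 0, "jaw": 0}, {"dp": [-254, 14, -59], "roll": 0, "jaw": 0}, {"dp": [-254, 14, -59], "roll": 0, "jaw": 0}, {"dp": [-254, 14, -59], "roll": 0, "jaw": 0}, {"dp": [-254, 14, -59], "roll": 0, "jaw": 0}]'

```text
time_s: 13.02
tcp_pos: [0.5762, 0.4017, 0.2955]
eef_rot: [177.2, -36.0, -95.2]
contact_force: [-0.2, -0.1, -1.1]
gripper_width: 0.0001
gripper_force: 0.0
```

```bash
python3 -c "
from h import *
print(at('scene',(358,90),.03),at('scene',(430,110),.03))
to([[.567,.315,.15],[.567,.315,.053],[.5636,.285,.053]])
c=r.capture('scene');cv2.imwrite('pics/s1.png',c['image'][90:240,210:410].repeat(4,0).repeat(4,1))"
```

```text
[0.425274   0.48121085 0.03      ] [0.64351323 0.56966563 0.03      ]
t 13.03 p [0.5762 0.4017 0.2955] rot [177.2 -36.  -95.2] q [  57.4   39.9   25.5   13.9 -109.   -62.9] z [-0.101 -0.58  -0.808]
dp mm [-15.   -6.9 168.8]
dp mm [-72.  -10.7 247.2]
dp mm [-47.5 -10.8 264.9]
```

View pics/s1.png

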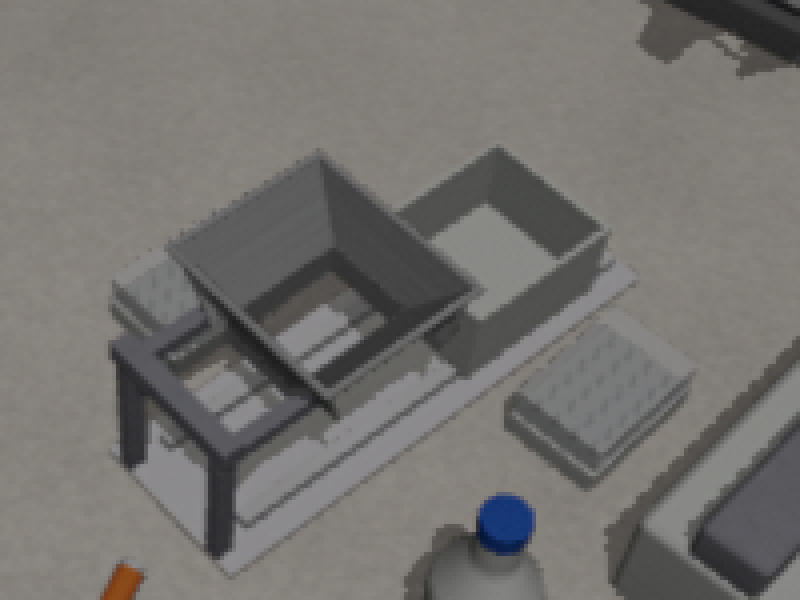

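The picture shows the hopper rim at (289.5,127.5), (330.5,163), (293.8,192.5) and (252,151.8). The box rim end is at (334.5,127) and (362,148.3), with its lower near corner at (326.3,183.8). Plate corners are at (369.3,158), (267.5,234.3) and (238,203.8). The path to the block is clear.

```bash
python3 - <<'E'
from h import *
np.set_printoptions(precision=4,suppress=True)
S=lambda p,z:at("scene",p,z)[:2]
H=np.array([S(p,.168) for p in((289.5,127.5),(330.5,163),(293.75,192.5),(252,151.75))])
P=np.array([S(p,.01) for p in((369.25,158),(267.5,234.25),(238,203.75))])
B=np.array([S((334.5,127),.086),S((362,148.25),.086),S((326.25,183.75),.021)])
print("plate lengths",np.linalg.norm(P[0]-P[1]),np.linalg.norm(P[1]-P[2]))
obs=np.vstack([H,P,]);mod=np.array([[-76,66],[76,66],[76,-66],[-76,-66],[65,275],[65,-125],[-65,-125]])/1e3
from scipy.optimize import least_squares
f=lambda q:((mod@np.array([[np.cos(q[2]),np.sin(q[2])],[-np.sin(q[2]),np.cos(q[2])]])+q[:2])-obs).ravel()
q=least_squares(f,[.535,.016,-.1]).x;print(q[:2],np.degrees(q[2]));print(f(q).reshape(-1,2)*1000)
ux=np.array([np.cos(q[2]),np.sin(q[2])]);u=np.array([-ux[1],ux[0]])
print("box pts chute frame",[( (b-q[:2])@ux,(b-q[:2])@u) for b in B])
E
```

```text
plate lengths 0.399926789220867 0.12325890927400195
[0.5358 0.0172] -4.366918109170496
[[ 0.2224 -0.0871]
 [ 1.3926  4.4355]
 [-4.7174  1.5926]
 [-0.4634 -4.4088]
 [ 2.2417 -0.1704]
 [ 4.0673 -0.3874]
 [-2.7432 -0.9744]]
box pts chute frame [(np.float64(-0.048114119875482204), np.float64(0.22518682694223113)), (np.float64(0.05692266124238066), np.float64(0.22444667849210478)), (np.float64(0.050836092252665215), np.float64(0.10217043831096481))]
```

Call:
send_rows --steps '[{"dp": [-72, -4, 247], "roll": 0, "jaw": 0}, {"dp": [-72, -4, 247], "roll": 0, "jaw": 0}, {"dp": [-72, -4, 247], "roll": 0, "jaw": 0}, {"dp": [-72, -4, 247], "roll": 0, "jaw": 0}, {"dp": [-72, -4, 247], "roll": 0, "jaw": 0}]'

```text
time_s: 13.7
tcp_pos: [0.5604, 0.3101, 0.0552]
eef_rot: [177.2, -36.1, -95.4]
contact_force: [0.4, -0.5, 1.0]
gripper_width: 0.0005
gripper_force: 0.0
```

```bash
python3 -c "
from h import *
to([[.557,.278,.053],[.543,.108,.053]])"
```

```text
t 13.7 p [0.5604 0.3101 0.0552] rot [177.2 -36.1 -95.4] q [ 54.6  42.7  -2.   14.8 -79.1 -68.2] z [-0.105 -0.581 -0.808]
dp mm [24.8 -0.6 20.8]
dp mm [162.7  -7.7 121. ]
```

Call:
send_rows --steps '[{"dp": [20, -1, 15], "roll": 0, "jaw": 0}, {"dp": [40, -2, 30], "roll": 0, "jaw": 0}, {"dp": [60, -3, 44], "roll": 0, "jaw": 0}, {"dp": [80, -4, 59], "roll": 0, "jaw": 0}, {"dp": [100, -5, 74], "roll": 0, "jaw": 0}]'

```text
time_s: 14.32
tcp_pos: [0.5535, 0.1913, 0.0584]
eef_rot: [177.7, -35.5, -95.5]
contact_force: [-1.0, 3.7, 1.3]
gripper_width: 0.0003
gripper_force: 1.6
```

Call:
send_rows --steps '[{"dp": [15, -1, 11], "roll": 0, "jaw": 0}, {"dp": [28, -1, 21], "roll": 0, "jaw": 0}, {"dp": [36, -2, 27], "roll": 0, "jaw": 0}, {"dp": [42, -2, 31], "roll": 0, "jaw": 0}, {"dp": [44, -2, 33], "roll": 0, "jaw": 0}]'

```text
time_s: 14.95
tcp_pos: [0.5471, 0.1351, 0.054]
eef_rot: [177.4, -35.8, -95.4]
contact_force: [0.7, 1.9, 2.4]
gripper_width: 0.0
gripper_force: 1.3
```

```bash
python3 -c "
from h import *
to([[.543,.108,.053]])
c=r.capture('scene');im=c['image'][100:220,230:390];cv2.imwrite('pics/s2.png',im);cv2.imwrite('pics/s2b.png',im.repeat(5,0).repeat(5,1))"
```

```text
t 14.95 p [0.5471 0.1351 0.054 ] rot [177.4 -35.8 -95.4] q [ 45.9  34.3 -22.   21.2 -66.1 -66.4] z [-0.1   -0.577 -0.81 ]
dp mm [21.6  0.8 16.9]
```

View pics/s2b.png

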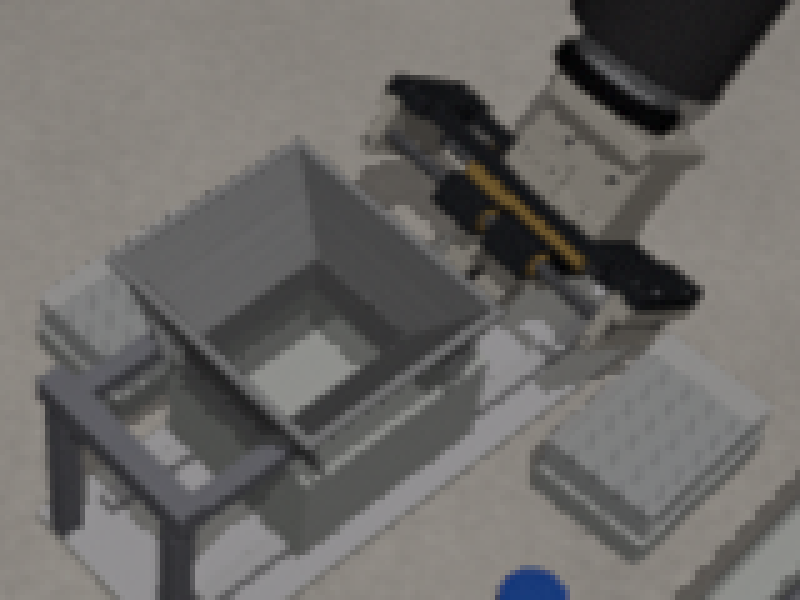

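The box is nearly under the spout. Its lower near edge runs from (290,210.5) to (325,188) and its rim corner is at about (326.5,173.5).

```bash
python3 - <<'E'
from h import *
for a in(-4.4,-6):
  a=np.radians(a);ux=np.array([np.cos(a),np.sin(a)]);u=np.array([-ux[1],ux[0]])
  for p,z,o in(((290,210.6),.021,.065),((325,188),.021,-.065),((326.6,173.5),.086,-.065)):
    w=at("scene",p,z)[:2]-[.5358,.0172];print(round(w@ux,4),"s=",round(w@u+o,4))
  print("tcp y",(st()[2][:2]-[.5358,.0172])@u)
E
```

```text
0.0502 s= 0.029
0.0587 s= 0.024
0.055 s= 0.0206
tcp y 0.11818843310477298
0.0512 s= 0.0304
0.0562 s= 0.0256
0.0526 s= 0.0221
tcp y 0.11819898309055528
```

Call:
send_rows --steps '[{"dp": [6, 0, 5], "roll": 0, "jaw": 0}, {"dp": [11, 0, 8], "roll": 0, "jaw": 0}, {"dp": [14, 0, 10], "roll": 0, "jaw": 0}, {"dp": [16, 0, 12], "roll": 0, "jaw": 0}, {"dp": [16, 0, 12], "roll": 0, "jaw": 0}]'

```text
time_s: 15.62
tcp_pos: [0.5443, 0.115, 0.0537]
eef_rot: [177.4, -35.8, -95.4]
contact_force: [0.6, 1.2, -0.4]
gripper_width: 0.0005
gripper_force: 0.6
```

```bash
python3 -c "
from h import *
to([[.543,.108,.053]])
c=r.capture('scene');im=c['image'][120:220,240:350];cv2.imwrite('pics/s3b.png',cv2.resize(im,None,fx=6,fy=6,interpolation=cv2.INTER_CUBIC))"
```

```text
t 15.62 p [0.5443 0.115  0.0537] rot [177.4 -35.8 -95.4] q [ 44.7  33.4 -24.   22.1 -64.8 -66.2] z [-0.1   -0.578 -0.81 ]
dp mm [5.3 0.4 4.7]
```

View pics/s3b.png

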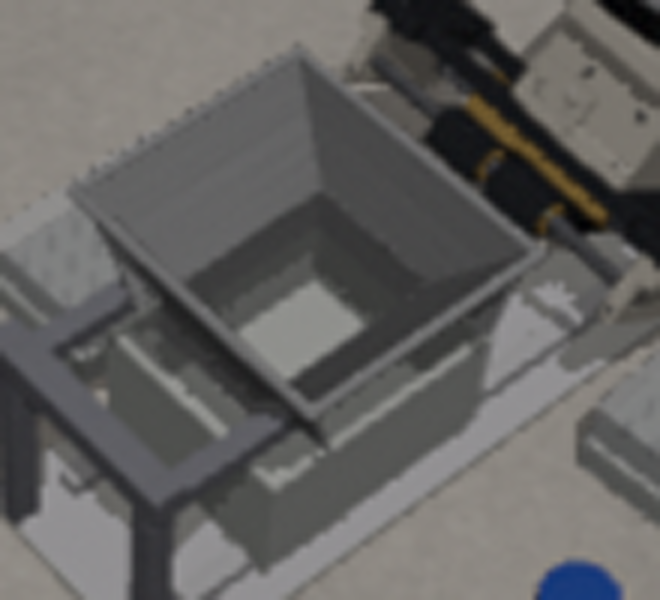

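Box corners now: lower (284.2,215.3) and (320.3,189.7), rim (284.2,200) and (321.7,176.7).

```bash
python3 - <<'E'
from h import *
a=np.radians(-4.7);ux=np.array([np.cos(a),np.sin(a)]);u=np.array([-ux[1],ux[0]])
for p,z,o in(((284.2,215.3),.021,.065),((320.3,189.7),.021,-.065),((284.2,200),.086,.065),((321.7,176.7),.086,-.065)):
    w=at("scene",p,z)[:2]-[.5358,.0172];print(round(w@ux,4),"s=",round(w@u+o,4))
print("tcp y-.091",(st()[2][:2]-[.5358,.0172])@u-.091)
E
```

```text
0.0514 s= 0.0075
0.054 s= 0.0101
0.045 s= 0.008
0.0537 s= 0.0034
tcp y-.091 0.0071371719730259214
```

Call:
send_rows --steps '[{"dp": [3, 0, 2], "roll": 0, "jaw": 0}, {"dp": [5, 0, 4], "roll": 0, "jaw": 0}, {"dp": [6, 0, 4.5], "roll": 0, "jaw": 0}, {"dp": [6, 0, 4.5], "roll": 0, "jaw": 0}, {"dp": [-10, 0, -15], "roll": 0, "jaw": 0}]'

```text
time_s: 16.3
tcp_pos: [0.5453, 0.1301, 0.0598]
eef_rot: [177.2, -35.9, -95.4]
contact_force: [-0.6, -0.5, -0.1]
gripper_width: 0.0006
gripper_force: 0.0
```

Call:
send_rows --steps '[{"dp": [-60, 0, -120], "roll": 0, "jaw": 0}, {"dp": [-60, 0, -120], "roll": 0, "jaw": 0}, {"dp": [-120, 0, -240], "roll": 0, "jaw": 0}, {"dp": [-120, 0, -240], "roll": 0, "jaw": 0}, {"dp": [-120, 0, -240], "roll": 0, "jaw": 0}]'

```text
time_s: 16.92
tcp_pos: [0.5799, 0.3705, 0.1853]
eef_rot: [177.5, -35.7, -95.3]
contact_force: [0.2, -0.7, -0.4]
gripper_width: 0.0002
gripper_force: 0.0
```

```bash
python3 -c "
from h import *
to([[.35,.65,.45],[-.2,.75,.45]])
print(at('scene',(300,50),.0),at('scene',(270,30),.0))
c=r.capture('scene');im=c['image'];cv2.imwrite('pics/s4.png',np.vstack([im[0:60,200:460].repeat(3,0).repeat(3,1)[:,:660],cv2.resize(im[130:220,240:350],None,fx=6,fy=4.6,interpolation=cv2.INTER_CUBIC)]))"
```

```text
t 16.93 p [0.5799 0.3705 0.1853] rot [177.5 -35.7 -95.3] q [ 56.   40.8  13.2  14.  -95.5 -65. ] z [-0.098 -0.577 -0.811]
dp mm [ -54.1  270.8 -353.2]
dp mm [ -93.4  828.4 -356.9]
[ 1.23070175e-01  5.36097037e-01 -1.11022302e-16] [-0.04222442  0.54615685  0.        ]
```

View pics/s4.png

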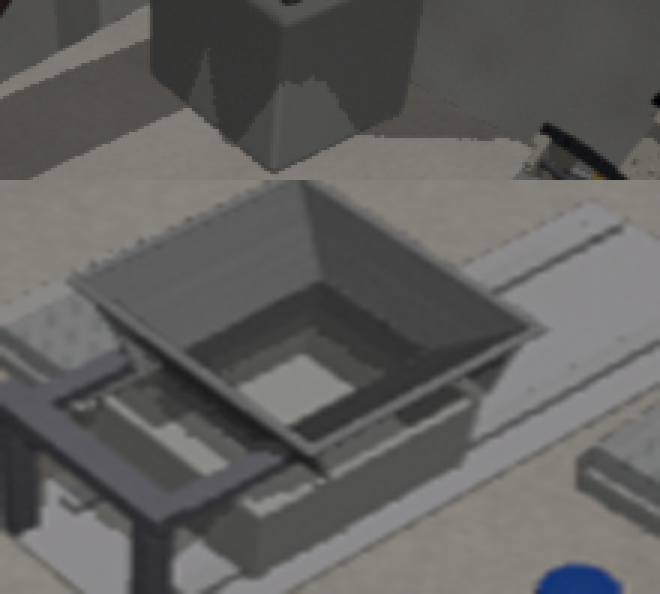

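```bash
python3 - <<'E'
from h import *
np.set_printoptions(precision=3,suppress=True)
S=lambda p,z=0:at("scene",p,z)
b=S((291.7,56.7));print("base",b,S((250,24)),S((336,41)))
o,d=ray("scene",(294.5,8))
k=((b-o)[:2]@d[:2])/(d[:2]@d[:2]);print("top corner",o+k*d)
# table extents seen in scene
for p in((248,3),(463,143),(509,170),(360,48),(410,62)):print(p,S(p))
a=np.radians(-4.7);ux=np.array([np.cos(a),np.sin(a)]);u=np.array([-ux[1],ux[0]])
for p,z,oo in(((283,217),.021,.065),((318.7,191.7),.021,-.065),((282.8,202),.086,.065)):
    w=at("scene",p,z)[:2]-[.5358,.0172];print("s=",round(w@u+oo,4))
for n in("scene","side"):
    c=r.capture(n);cv2.imwrite(f"pics/{n}5.png",c["image"])
E
```

```text
base [0.128 0.485 0.   ] [-0.125  0.518  0.   ] [0.182 0.675 0.   ]
top corner [0.124 0.482 0.189]
(248, 3) [-0.238  0.616 -0.   ]
(463, 143) [0.784 0.551 0.   ]
(509, 170) [0.933 0.552 0.   ]
(360, 48) [0.272 0.706 0.   ]
(410, 62) [0.449 0.77  0.   ]
s= 0.0015
s= 0.0019
s= 0.0012
```

View pics/side5.png

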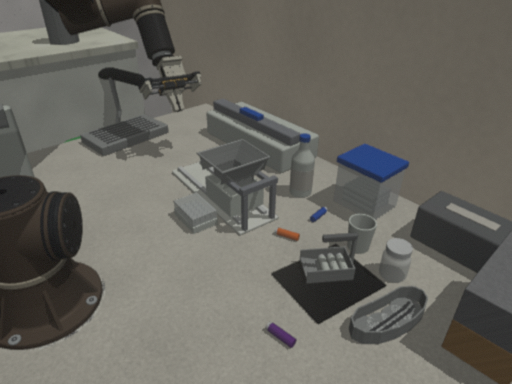

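```bash
python3 - <<'E'
from h import *
np.set_printoptions(precision=3,suppress=True)
for p in((130,47),(5,65),(60,40),(110,72),(150,78),(115,122)):
    o,d=ray("side",p);print(p,[ (o+d*(y-o[1])/d[1]).round(2).tolist() for y in(.7,.9,1.1,1.4)])
print(proj("side",[[-.2,.98,.47],[-.1,.7,.47],[-.2,.98,.35]]),proj("scene",[[-.2,.98,.47],[.3,1,.47]]))
E
```

```text
(130, 47) [[0.6, 0.7, 0.31], [0.69, 0.9, 0.26], [0.78, 1.1, 0.21], [0.92, 1.4, 0.14]]
(5, 65) [[0.19, 0.7, 0.32], [0.22, 0.9, 0.27], [0.26, 1.1, 0.22], [0.31, 1.4, 0.14]]
(60, 40) [[0.36, 0.7, 0.37], [0.42, 0.9, 0.32], [0.48, 1.1, 0.28], [0.57, 1.4, 0.22]]
(110, 72) [[0.51, 0.7, 0.24], [0.59, 0.9, 0.18], [0.67, 1.1, 0.12], [0.78, 1.4, 0.03]]
(150, 78) [[0.66, 0.7, 0.18], [0.76, 0.9, 0.12], [0.86, 1.1, 0.05], [1.01, 1.4, -0.05]]
(115, 122) [[0.49, 0.7, 0.05], [0.57, 0.9, -0.04], [0.64, 1.1, -0.13], [0.76, 1.4, -0.26]]
[[-197.938   10.477]
 [-146.212   21.855]
 [-172.938   55.422]] [[ 327.686 -159.517]
 [ 458.236 -121.894]]
```

View pics/scene5.png

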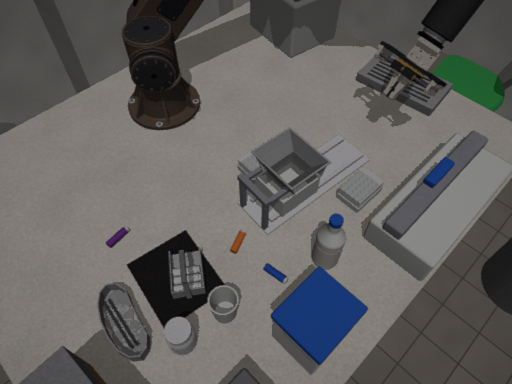

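The side view shows the box under the spout and nothing else disturbed. The scene view shows only a grey case (about 0.19 m high) on the left. That was the tenth picture, so from here I rely on numbers. The box measures s of about 1.5 mm. The arm tilts only when it is pulled past its reach, so I do that on the left side at a safe height.

Call:
send_rows --steps '[{"dp": [-54, 200, -230], "roll": 0, "jaw": 0}, {"dp": [-54, 200, -230], "roll": 0, "jaw": 0}, {"dp": [-54, 200, -230], "roll": 0, "jaw": 0}, {"dp": [-54, 200, -230], "roll": 0, "jaw": 0}, {"dp": [-54, 200, -230], "roll": 0, "jaw": 0}]'

```text
time_s: 17.7
tcp_pos: [0.4076, 0.5676, 0.3472]
eef_rot: [177.3, -35.9, -95.4]
contact_force: [1.2, 1.1, -0.7]
gripper_width: 0.0004
gripper_force: 0.0
```

Call:
send_rows --steps '[{"dp": [-20, 250, -125], "roll": 0, "jaw": 0}, {"dp": [-20, 250, -125], "roll": 0, "jaw": 0}, {"dp": [-20, 250, -125], "roll": 0, "jaw": 0}, {"dp": [-20, 250, -125], "roll": 0, "jaw": 0}, {"dp": [-20, 250, -125], "roll": 0, "jaw": 0}]'

```text
time_s: 18.32
tcp_pos: [0.1716, 0.6832, 0.4427]
eef_rot: [177.5, -35.8, -95.3]
contact_force: [-12.0, 22.0, 26.2]
gripper_width: 0.0004
gripper_force: 0.0
```

Call:
send_rows --steps '[{"dp": [40, 290, -60], "roll": 0, "jaw": 0}, {"dp": [40, 290, -60], "roll": 0, "jaw": 0}, {"dp": [40, 290, -60], "roll": 0, "jaw": 0}, {"dp": [40, 290, -60], "roll": 0, "jaw": 0}, {"dp": [40, 290, -60], "roll": 0, "jaw": 0}]'

```text
time_s: 18.95
tcp_pos: [-0.0949, 0.6684, 0.4868]
eef_rot: [177.3, -34.6, -95.4]
contact_force: [0.7, 0.8, -0.1]
gripper_width: 0.0002
gripper_force: 0.0
```

```bash
cat >> h.py <<'E'
def pull(az,el,tgt=(-.336,.229,-.914)):
    a,e=np.radians([az,el]);d=np.array([np.cos(e)*np.cos(a),np.cos(e)*np.sin(a),np.sin(e)])
    s,R,p=st();to(p);z=R[:,2];print("left deg",np.degrees(np.arccos(z@np.array(tgt)/np.linalg.norm(tgt))).round(1),"az of change",np.degrees(np.arctan2(*(np.array(tgt)-z)[[1,0]])).round(0),"F",np.round(s["contact_force"],1))
    print("pull",np.round(600*R.T@d))
E
python3 -c "
from h import *
pull(106,30)"
```

```text
t 18.95 p [-0.0949  0.6684  0.4868] rot [177.3 -34.6 -95.4] q [ 105.1   42.8   71.5  -27.1 -147.8 -130.7] z [-0.101 -0.56  -0.822]
dp mm [0. 0. 0.]
left deg 48.9 az of change 107.0 F [ 0.7  0.8 -0.1]
pull [-228.  214. -512.]
```

Call:
send_rows --steps '[{"dp": [-228, 214, -512], "roll": 0, "jaw": 0}, {"dp": [-228, 214, -512], "roll": 0, "jaw": 0}, {"dp": [-228, 214, -512], "roll": 0, "jaw": 0}, {"dp": [-228, 214, -512], "roll": 0, "jaw": 0}, {"dp": [-228, 214, -512], "roll": 0, "jaw": 0}]'

```text
time_s: 19.58
tcp_pos: [-0.1293, 0.6815, 0.4722]
eef_rot: [177.0, -32.9, -95.6]
contact_force: [-0.0, -0.1, 0.4]
gripper_width: 0.0007
gripper_force: 0.0
```

Call:
send_rows --steps '[{"dp": [-300, 210, -450], "roll": 0, "jaw": 0}, {"dp": [-300, 210, -450], "roll": 0, "jaw": 0}, {"dp": [-300, 210, -450], "roll": 0, "jaw": 0}, {"dp": [-300, 210, -450], "roll": 0, "jaw": 0}, {"dp": [-300, 210, -450], "roll": 0, "jaw": 0}]'

```text
time_s: 20.2
tcp_pos: [-0.1598, 0.7081, 0.4373]
eef_rot: [176.4, -31.0, -95.7]
contact_force: [-1.2, -0.2, -0.0]
gripper_width: 0.0003
gripper_force: 0.0
```

```bash
python3 -c "
from h import *
pull(106,25)"
```

```text
t 20.2 p [-0.1598  0.7081  0.4373] rot [176.4 -31.  -95.7] q [ 108.7   45.7   71.6  -25.  -140.5 -131.4] z [-0.113 -0.505 -0.855]
dp mm [0. 0. 0.]
left deg 45.3 az of change 107.0 F [-1.2 -0.2 -0. ]
pull [-302.  230. -464.]
```

Call:
send_rows --steps '[{"dp": [-370, 235, -400], "roll": 0, "jaw": 0}, {"dp": [-370, 235, -400], "roll": 0, "jaw": 0}, {"dp": [-370, 235, -400], "roll": 0, "jaw": 0}, {"dp": [-370, 235, -400], "roll": 0, "jaw": 0}, {"dp": [-370, 235, -400], "roll": 0, "jaw": 0}]'

```text
time_s: 20.82
tcp_pos: [-0.1923, 0.7428, 0.3865]
eef_rot: [175.8, -29.0, -95.9]
contact_force: [-0.6, -0.9, 0.2]
gripper_width: 0.0001
gripper_force: 0.0
```

Call:
send_rows --steps '[{"dp": [-390, 235, -380], "roll": 0, "jaw": 0}, {"dp": [-390, 235, -380], "roll": 0, "jaw": 0}, {"dp": [-390, 235, -380], "roll": 0, "jaw": 0}, {"dp": [-390, 235, -380], "roll": 0, "jaw": 0}, {"dp": [-390, 235, -380], "roll": 0, "jaw": 0}]'

```text
time_s: 21.45
tcp_pos: [-0.2179, 0.7733, 0.3424]
eef_rot: [175.0, -26.7, -96.1]
contact_force: [0.3, -0.4, 0.0]
gripper_width: 0.0
gripper_force: 0.0
```

Call:
send_rows --steps '[{"dp": [-410, 230, -360], "roll": 0, "jaw": 0}, {"dp": [-410, 230, -360], "roll": 0, "jaw": 0}, {"dp": [-410, 230, -360], "roll": 0, "jaw": 0}, {"dp": [-410, 230, -360], "roll": 0, "jaw": 0}, {"dp": [-410, 230, -360], "roll": 0, "jaw": 0}]'

```text
time_s: 22.08
tcp_pos: [-0.2357, 0.8015, 0.3047]
eef_rot: [174.2, -24.3, -96.3]
contact_force: [0.2, -0.2, 0.5]
gripper_width: 0.0004
gripper_force: 0.0
```

```bash
python3 -c "
from h import *
pull(106,20)"
```

```text
t 22.07 p [-0.2357  0.8015  0.3047] rot [174.2 -24.3 -96.3] q [ 111.7   53.7   71.6  -20.2 -125.3 -128.5] z [-0.145 -0.396 -0.907]
dp mm [0. 0. 0.]
left deg 38.2 az of change 107.0 F [ 0.2 -0.2  0.5]
pull [-391.  254. -378.]
```

Call:
send_rows --steps '[{"dp": [-365, 250, -405], "roll": 0, "jaw": 0}, {"dp": [-365, 250, -405], "roll": 0, "jaw": 0}, {"dp": [-365, 250, -405], "roll": 0, "jaw": 0}, {"dp": [-365, 250, -405], "roll": 0, "jaw": 0}, {"dp": [-365, 250, -405], "roll": 0, "jaw": 0}]'

```text
time_s: 22.7
tcp_pos: [-0.2543, 0.8127, 0.3041]
eef_rot: [173.3, -21.8, -96.6]
contact_force: [-0.3, 0.0, 0.7]
gripper_width: 0.0005
gripper_force: 0.0
```

Call:
send_rows --steps '[{"dp": [-380, 250, -390], "roll": 0, "jaw": 0}, {"dp": [-380, 250, -390], "roll": 0, "jaw": 0}, {"dp": [-380, 250, -390], "roll": 0, "jaw": 0}, {"dp": [-380, 250, -390], "roll": 0, "jaw": 0}, {"dp": [-380, 250, -390], "roll": 0, "jaw": 0}]'

```text
time_s: 23.32
tcp_pos: [-0.2678, 0.8253, 0.3046]
eef_rot: [172.3, -19.2, -97.0]
contact_force: [0.5, -0.6, -0.4]
gripper_width: 0.0007
gripper_force: 0.0
```

Call:
send_rows --steps '[{"dp": [-400, 250, -370], "roll": 0, "jaw": 0}, {"dp": [-400, 250, -370], "roll": 0, "jaw": 0}, {"dp": [-400, 250, -370], "roll": 0, "jaw": 0}, {"dp": [-400, 250, -370], "roll": 0, "jaw": 0}, {"dp": [-400, 250, -370], "roll": 0, "jaw": 0}]'

```text
time_s: 23.95
tcp_pos: [-0.2773, 0.84, 0.3051]
eef_rot: [171.2, -16.5, -97.4]
contact_force: [-0.4, -0.4, 0.3]
gripper_width: 0.0004
gripper_force: 0.0
```

Call:
send_rows --steps '[{"dp": [-415, 250, -350], "roll": 0, "jaw": 0}, {"dp": [-415, 250, -350], "roll": 0, "jaw": 0}, {"dp": [-415, 250, -350], "roll": 0, "jaw": 0}, {"dp": [-415, 250, -350], "roll": 0, "jaw": 0}, {"dp": [-415, 250, -350], "roll": 0, "jaw": 0}]'

```text
time_s: 24.58
tcp_pos: [-0.2838, 0.856, 0.3071]
eef_rot: [170.1, -13.8, -97.8]
contact_force: [-0.4, -0.3, -0.2]
gripper_width: 0.0001
gripper_force: 0.0
```

```bash
python3 -c "
from h import *
pull(107,25)"
```

```text
t 24.57 p [-0.2838  0.856   0.3071] rot [170.1 -13.8 -97.8] q [ 113.8   53.    71.6  -17.2 -114.2 -129.1] z [-0.202 -0.209 -0.957]
dp mm [0. 0. 0.]
left deg 26.6 az of change 107.0 F [-0.4 -0.3 -0.2]
pull [-419.  287. -319.]
```

Call:
send_rows --steps '[{"dp": [-410, 280, -340], "roll": 0, "jaw": 0}, {"dp": [-410, 280, -340], "roll": 0, "jaw": 0}, {"dp": [-410, 280, -340], "roll": 0, "jaw": 0}, {"dp": [-410, 280, -340], "roll": 0, "jaw": 0}, {"dp": [-410, 280, -340], "roll": 0, "jaw": 0}]'

```text
time_s: 25.2
tcp_pos: [-0.2985, 0.8671, 0.3173]
eef_rot: [168.9, -11.0, -98.4]
contact_force: [-0.4, -0.2, -0.9]
gripper_width: 0.0005
gripper_force: 0.0
```

Call:
send_rows --steps '[{"dp": [-420, 285, -325], "roll": 0, "jaw": 0}, {"dp": [-420, 285, -325], "roll": 0, "jaw": 0}, {"dp": [-420, 285, -325], "roll": 0, "jaw": 0}, {"dp": [-420, 285, -325], "roll": 0, "jaw": 0}, {"dp": [-420, 285, -325], "roll": 0, "jaw": 0}]'

```text
time_s: 25.82
tcp_pos: [-0.3102, 0.8784, 0.3301]
eef_rot: [167.7, -8.1, -99.0]
contact_force: [0.4, -0.3, -0.1]
gripper_width: 0.0004
gripper_force: 0.0
```

Call:
send_rows --steps '[{"dp": [-435, 285, -305], "roll": 0, "jaw": 0}, {"dp": [-435, 285, -305], "roll": 0, "jaw": 0}, {"dp": [-435, 285, -305], "roll": 0, "jaw": 0}, {"dp": [-435, 285, -305], "roll": 0, "jaw": 0}, {"dp": [-435, 285, -305], "roll": 0, "jaw": 0}]'

```text
time_s: 26.45
tcp_pos: [-0.318, 0.8913, 0.3433]
eef_rot: [166.3, -5.2, -99.6]
contact_force: [-0.4, -0.5, -0.2]
gripper_width: 0.0003
gripper_force: 0.0
```

Call:
send_rows --steps '[{"dp": [-450, 285, -280], "roll": 0, "jaw": 0}, {"dp": [-450, 285, -280], "roll": 0, "jaw": 0}, {"dp": [-450, 285, -280], "roll": 0, "jaw": 0}, {"dp": [-450, 285, -280], "roll": 0, "jaw": 0}, {"dp": [-450, 285, -280], "roll": 0, "jaw": 0}]'

```text
time_s: 27.08
tcp_pos: [-0.3229, 0.906, 0.3559]
eef_rot: [164.9, -2.3, -100.4]
contact_force: [-0.1, -0.5, -0.5]
gripper_width: 0.0007
gripper_force: 0.0
```

```bash
python3 -c "
from h import *
pull(107,32)"
```

```text
t 27.07 p [-0.3229  0.906   0.3559] rot [ 164.9   -2.3 -100.4] q [ 115.7   50.4   71.6  -13.9 -103.7 -130.6] z [-0.263  0.008 -0.965]
dp mm [0. 0. 0.]
left deg 13.7 az of change 108.0 F [-0.1 -0.5 -0.5]
pull [-438.  313. -264.]
```

Call:
send_rows --steps '[{"dp": [-440, 313, -262], "roll": 0, "jaw": 0}, {"dp": [-440, 313, -262], "roll": 0, "jaw": 0}, {"dp": [-440, 313, -262], "roll": 0, "jaw": 0}, {"dp": [-440, 313, -262], "roll": 0, "jaw": 0}, {"dp": [-440, 313, -262], "roll": 0, "jaw": 0}]'

```text
time_s: 27.7
tcp_pos: [-0.3367, 0.9159, 0.3749]
eef_rot: [163.4, 0.6, -101.2]
contact_force: [-0.5, -0.8, 0.4]
gripper_width: 0.0005
gripper_force: 0.0
```

Call:
send_rows --steps '[{"dp": [-450, 315, -240], "roll": 0, "jaw": 0}, {"dp": [-450, 315, -240], "roll": 0, "jaw": 0}, {"dp": [-450, 315, -240], "roll": 0, "jaw": 0}, {"dp": [-450, 315, -240], "roll": 0, "jaw": 0}, {"dp": [-450, 315, -240], "roll": 0, "jaw": 0}]'

```text
time_s: 28.32
tcp_pos: [-0.3469, 0.9267, 0.3946]
eef_rot: [161.8, 3.6, -102.1]
contact_force: [-0.1, 0.3, 0.4]
gripper_width: 0.0006
gripper_force: 0.0
```

Call:
send_rows --steps '[{"dp": [-460, 320, -215], "roll": 0, "jaw": 0}, {"dp": [-460, 320, -215], "roll": 0, "jaw": 0}, {"dp": [-460, 320, -215], "roll": 0, "jaw": 0}, {"dp": [-460, 320, -215], "roll": 0, "jaw": 0}, {"dp": [-460, 320, -215], "roll": 0, "jaw": 0}]'

```text
time_s: 28.95
tcp_pos: [-0.3554, 0.9384, 0.4146]
eef_rot: [160.1, 6.5, -103.2]
contact_force: [0.3, 0.5, -0.3]
gripper_width: 0.0006
gripper_force: 0.0
```

Call:
send_rows --steps '[{"dp": [-470, 320, -190], "roll": 0, "jaw": 0}, {"dp": [-470, 320, -190], "roll": 0, "jaw": 0}, {"dp": [-470, 320, -190], "roll": 0, "jaw": 0}, {"dp": [-470, 320, -190], "roll": 0, "jaw": 0}, {"dp": [-470, 320, -190], "roll": 0, "jaw": 0}]'

```text
time_s: 29.58
tcp_pos: [-0.3609, 0.951, 0.4352]
eef_rot: [158.3, 9.5, -104.3]
contact_force: [-0.5, 0.0, -0.1]
gripper_width: 0.0007
gripper_force: 0.0
```

```bash
python3 -c "
from h import *
pull(107,32)
to([[.1,.5,.45],[.45,.05,.42],[.50,-.30,.30]])"
```

```text
t 29.57 p [-0.3609  0.951   0.4352] rot [ 158.3    9.5 -104.3] q [ 117.9   47.2   71.6   -9.9  -92.8 -132.8] z [-0.321  0.239 -0.916]
dp mm [0. 0. 0.]
left deg 1.1 az of change -145.0 F [-0.5  0.  -0.1]
pull [-481.  335. -127.]
t 29.57 p [-0.3609  0.951   0.4352] rot [ 158.3    9.5 -104.3] q [ 117.9   47.2   71.6   -9.9  -92.8 -132.8] z [-0.321  0.239 -0.916]
dp mm [ 316.4 -493.3 -269.5]
dp mm [ 666.2 -901.2 -462.1]
dp mm [ 1008.3 -1050.5  -452. ]
```

```bash
python3 -c "
from h import *
to([[.15,.62,.45],[.47,.25,.45],[.5,-.25,.42]])
s,R,p=st();yd=np.array([.564,.826,0]);print('roll to align y:',np.arctan2(-(yd@R[:,0]),yd@R[:,1])+0,np.arctan2((yd@R[:,0]),-(yd@R[:,1])))"
```

```text
t 29.57 p [-0.3609  0.951   0.4352] rot [ 158.3    9.5 -104.3] q [ 117.9   47.2   71.6   -9.9  -92.8 -132.8] z [-0.321  0.239 -0.916]
dp mm [ 189.5 -518.6 -256.8]
dp mm [ 465.2 -874.5 -448.1]
dp mm [ 940.7 -998.1 -550. ]
roll to align y: 1.955630279435749 -1.1859623741540442
```

Call:
send_rows --steps '[{"dp": [95, -259, -128], "roll": 0, "jaw": 0}, {"dp": [95, -259, -128], "roll": 0, "jaw": 0}, {"dp": [95, -259, -128], "roll": 0, "jaw": 0}, {"dp": [95, -259, -128], "roll": 0, "jaw": 0}, {"dp": [95, -259, -128], "roll": 0, "jaw": 0}]'

```text
time_s: 30.2
tcp_pos: [-0.104, 0.7838, 0.4432]
eef_rot: [158.2, 9.5, -104.3]
contact_force: [-0.6, 0.3, 0.5]
gripper_width: 0.0006
gripper_force: 0.0
```

Call:
send_rows --steps '[{"dp": [95, -259, -128], "roll": 0, "jaw": 0}, {"dp": [95, -259, -128], "roll": 0, "jaw": 0}, {"dp": [95, -259, -128], "roll": 0, "jaw": 0}, {"dp": [95, -259, -128], "roll": 0, "jaw": 0}, {"dp": [95, -259, -128], "roll": 0, "jaw": 0}]'

```text
time_s: 30.82
tcp_pos: [0.1507, 0.6182, 0.4501]
eef_rot: [158.3, 9.5, -104.3]
contact_force: [0.7, 0.5, 0.5]
gripper_width: 0.0006
gripper_force: 0.0
```

Call:
send_rows --steps '[{"dp": [138, -178, -96], "roll": 0, "jaw": 0}, {"dp": [138, -178, -96], "roll": 0, "jaw": 0}, {"dp": [138, -178, -96], "roll": 0, "jaw": 0}, {"dp": [138, -178, -96], "roll": 0, "jaw": 0}, {"dp": [138, -178, -96], "roll": 0, "jaw": 0}]'

```text
time_s: 31.45
tcp_pos: [0.3115, 0.432, 0.4501]
eef_rot: [158.3, 9.5, -104.6]
contact_force: [-0.9, 0.4, -0.3]
gripper_width: 0.0005
gripper_force: 0.0
```

Call:
send_rows --steps '[{"dp": [138, -178, -96], "roll": 0, "jaw": 0}, {"dp": [138, -178, -96], "roll": 0, "jaw": 0}, {"dp": [138, -178, -96], "roll": 0, "jaw": 0}, {"dp": [138, -178, -96], "roll": 0, "jaw": 0}, {"dp": [138, -178, -96], "roll": 0, "jaw": 0}]'

```text
time_s: 32.08
tcp_pos: [0.4712, 0.2475, 0.4485]
eef_rot: [158.2, 9.4, -104.5]
contact_force: [-0.3, 0.6, -0.3]
gripper_width: 0.0004
gripper_force: 0.0
```

```bash
python3 -c "
from h import *
pull(107,32)
to([[.5,-.25,.42],[.53,-.32,.30]])"
```

```text
t 32.08 p [0.4712 0.2475 0.4485] rot [ 158.2    9.4 -104.5] q [  32.1   10.9   19.1  -22.9 -105.9  -49.7] z [-0.322  0.24  -0.916]
dp mm [0. 0. 0.]
left deg 1.0 az of change -143.0 F [-0.3  0.6 -0.3]
pull [-480.  337. -127.]
t 32.08 p [0.4712 0.2475 0.4485] rot [ 158.2    9.4 -104.5] q [  32.1   10.9   19.1  -22.9 -105.9  -49.7] z [-0.322  0.24  -0.916]
dp mm [ 472.6 -123.6 -102.5]
dp mm [ 551.6 -207.2  -19. ]
```

Call:
send_rows --steps '[{"dp": [55, -20, -2], "roll": -0.12, "jaw": 60}, {"dp": [110, -41, -4], "roll": -0.24, "jaw": 60}, {"dp": [165, -62, -6], "roll": -0.36, "jaw": 60}, {"dp": [220, -82, -8], "roll": -0.48, "jaw": 60}, {"dp": [276, -103, -10], "roll": -0.59, "jaw": 60}]'

```text
time_s: 32.7
tcp_pos: [0.4993, -0.0346, 0.3755]
eef_rot: [167.1, 19.9, -70.6]
contact_force: [0.6, -0.1, 0.2]
gripper_width: 0.0448
gripper_force: 0.0
```

Call:
send_rows --steps '[{"dp": [57, 14, -2], "roll": -0.12, "jaw": 60}, {"dp": [114, 28, -4], "roll": -0.24, "jaw": 60}, {"dp": [171, 42, -6], "roll": -0.36, "jaw": 60}, {"dp": [228, 55, -8], "roll": -0.48, "jaw": 60}, {"dp": [287, 68, -10], "roll": -0.59, "jaw": 60}]'

```text
time_s: 33.33
tcp_pos: [0.5306, -0.3186, 0.3013]
eef_rot: [-179.0, 23.6, -34.4]
contact_force: [1.1, 0.3, -0.9]
gripper_width: 0.0523
gripper_force: 0.0
```

```bash
python3 - <<'E'
from h import *
s,R,p=st();print(R.round(3))
# handle grasp target: bar point gx=-2 from dish origin; grasp point 5 mm behind TCP
hd=np.array([[.5156,-.3208],[.5794,-.3644]]);mid=hd.mean(0);ex=(hd[1]-hd[0])/np.linalg.norm(hd[1]-hd[0])
o=mid-.006*ex;print("dish origin",o,"ex",ex)
g=np.append(o-.002*ex,.101);t=g+.005*R[:,2]
to([t-.10*R[:,2],t])
yd=np.array([.564,.826,0]);print('roll fix',np.arctan2((yd@R[:,0]),-(yd@R[:,1])))
c=r.capture("wrist");print(c["K"],c["rvec"],c["tvec"])
im=c["image"];g=cv2.cvtColor(im,6);cv2.imwrite("pics/w1.png",im)
# handle in side image: dark bar edges near expected pixel
for n in("side","scene"):
    c=r.capture(n);P=[[.5156,-.3208,.109],[.5794,-.3644,.109]];q=proj(n,P);print(n,q)
    if n=="side":
        g=cv2.cvtColor(c["image"],6);m=q.mean(0).astype(int)
        print(g[m[1]-8:m[1]+14,m[0]-28:m[0]+30:3])
E
```

```text
[[ 0.757 -0.57  -0.321]
 [-0.517 -0.822  0.239]
 [-0.4   -0.015 -0.916]]
dish origin [ 0.54254625 -0.33921468] ex [ 0.82562455 -0.56421991]
t 33.33 p [ 0.5306 -0.3186  0.3013] rot [-179.    23.6  -34.4] q [ -17.7   28.3   19.9   -7.7 -103.9   72.8] z [-0.321  0.239 -0.916]
dp mm [97.9 13.2 80.6]
dp mm [ 97.9  13.2 180.6]
roll fix -0.00043819534912818703
[[297.31863964   0.         254.56743424]
 [  0.         297.31863964 191.35970892]
 [  0.           0.           1.        ]] [-1.27130849  2.41488284  0.8361824 ] [0.04645465 0.33253381 0.77177568]
side [[324.4639348  235.30859947]
 [358.24916928 232.94227561]]
[[149 151 153 153 148 151 153 153 151 152 152 153  79 104 126 103  95  93
   86  80]
 [150 151 150 152 148 150 152 153 152 151 150 152  76  84 131 115  96  93
   86  81]
 [151 149 150 151 150 148 152 152 152 152 149 150  76  80 106 136 112 103
   98 109]
 [150 148 149 151 150 150 151 150 152 151 148 147  75  81  88 116 134 128
  126 140]
 [152 150 150 149 150 147 152 150 152 151 150 150  74  80  87  95 114 121
  122 122]
 [148 153 151 149 150 147 154 152 152 152 150 151  72  
[... 755 characters left out ...]
  68  65  59  71  91  93  98
  100 105]
 [146 148 150 111  67  75  66  72  76  76  83  87  72  61  75  92  95  97
  100 109]
 [147 148 148 133 101 111  88  89  91  93  96  95  75  64  77  92  94  96
   99 112]
 [146 146 147 145 134 134  97  89  89  96  97  94  76  63  75  94  95  98
  101 118]
 [146 147 149 147 148 142  94  63  73  97  97  91  76  61  79  92  95  97
  103 130]
 [147 146 145 146 149 135  76  42  52  97  98  94  78  58  79  93  97  98
  101 134]
 [146 144 146 148 148 111  63  60  63  98 103  98  76  58  82  94  95  98
  101 141]
 [143 144 145 143 137  95  85  93  89  94  93  99  79  58  80  93  95  98
  104 145]]
scene [[181.49361451 250.19476296]
 [184.29580292 281.99957985]]
```

Call:
send_rows --steps '[{"dp": [40, 5, 32], "roll": 0, "jaw": 85}, {"dp": [80, 10, 64], "roll": 0, "jaw": 85}, {"dp": [98, 13, 80], "roll": 0, "jaw": 85}, {"dp": [98, 13, 80], "roll": 0, "jaw": 85}, {"dp": [98, 13, 110], "roll": 0, "jaw": 85}]'

```text
time_s: 34.1
tcp_pos: [0.5629, -0.3542, 0.1651]
eef_rot: [-179.1, 23.2, -34.6]
contact_force: [0.2, -0.4, 0.3]
gripper_width: 0.0744
gripper_force: 0.0
```

Call:
send_rows --steps '[{"dp": [0, 0, 35], "roll": 0, "jaw": 85}, {"dp": [0, 0, 60], "roll": 0, "jaw": 85}, {"dp": [0, 0, 70], "roll": 0, "jaw": 60}, {"dp": [0, 0, 70], "roll": 0, "jaw": 40}, {"dp": [0, 0, 70], "roll": 0, "jaw": 25}]'

```text
time_s: 34.72
tcp_pos: [0.5394, -0.3373, 0.0989]
eef_rot: [-179.1, 23.5, -34.7]
contact_force: [-0.9, -0.4, -0.4]
gripper_width: 0.0502
gripper_force: 0.0
```

```bash
python3 - <<'E'
from h import *
hd=np.array([[.5156,-.3208],[.5794,-.3644]]);mid=hd.mean(0);ex=(hd[1]-hd[0])/np.linalg.norm(hd[1]-hd[0])
s,R,p=st();g=np.append(mid-.008*ex,.101);to(g+.005*R[:,2]);print(s["contact_force"],s["gripper_width"])
E
```

```text
t 34.73 p [ 0.5394 -0.3373  0.0989] rot [-179.1   23.5  -34.7] q [-18.8  37.1   8.1  -7.1 -83.5  76.2] z [-0.319  0.239 -0.917]
dp mm [ 0.7 -0.3  2.4]
[-0.92915344 -0.41001136 -0.41147555] 0.05018426670768212
```

Call:
send_rows --newtons 45 --steps '[{"dp": [0, 0, 2], "roll": 0, "jaw": 30}, {"dp": [0, 0, 2], "roll": 0, "jaw": 20}, {"dp": [0, 0, 2], "roll": 0, "jaw": 10}, {"dp": [0, 0, 2], "roll": 0, "jaw": 5}, {"dp": [0, 0, 2], "roll": 0, "jaw": 0}]'

```text
time_s: 35.35
tcp_pos: [0.5376, -0.3363, 0.0949]
eef_rot: [-179.2, 23.6, -34.7]
contact_force: [0.1, -0.0, -2.3]
gripper_width: 0.0117
gripper_force: 45.0
```

Call:
send_rows --steps '[{"dp": [0, 0, 0], "roll": 0, "jaw": 0}, {"dp": [-6, 0, -14], "roll": 0, "jaw": 0}, {"dp": [-18, 0, -41], "roll": 0, "jaw": 0}, {"dp": [-34, -1, -78], "roll": 0, "jaw": 0}, {"dp": [-50, -2, -115], "roll": 0, "jaw": 0}]'

```text
time_s: 35.98
tcp_pos: [0.538, -0.3364, 0.2231]
eef_rot: [-179.2, 23.6, -34.7]
contact_force: [1.4, -0.3, -2.8]
gripper_width: 0.0117
gripper_force: 45.0
```

```bash
python3 - <<'E'
from h import *
np.set_printoptions(precision=4,suppress=True)
s,R,p=st();print(s["gripper_width"],s["gripper_force"],s["contact_force"],s["moment"])
to(p)
# check cartridges: white blob at dish in side view
c=r.capture("side")["image"];cv2.imwrite("pics/side6.png",c)
# pour plan: dish frame in tool frame: upright now, mouth dir m
m=np.array([-.8256,.5642,0]);g=p-.005*R[:,2];a=R[:,2]
lip0=g+m*(.071-.002)+np.array([0,0,-.082])
for deg in range(0,181,15):
    Q=Ro.from_rotvec(a*np.radians(deg)).as_matrix()
    l=Q@(lip0-g);mm=Q@m;up=Q@[0,0,1]
    print(deg,"lip rel grip",l,"mouth",mm,"up",up)
E
```

```text
0.011740485729160349 44.998133182525635 [ 1.3835 -0.2861 -2.762 ] [-1.1444 -1.3672  0.0067]
t 35.98 p [ 0.538  -0.3364  0.2231] rot [-179.2   23.6  -34.7] q [-18.8  31.9  15.6  -7.1 -96.2  74.6] z [-0.321  0.24  -0.916]
dp mm [0. 0. 0.]
0 lip rel grip [-0.057   0.0389 -0.082 ] mouth [-0.8256  0.5642  0.    ] up [0. 0. 1.]
15 lip rel grip [-0.052   0.0452 -0.0821] mouth [-0.668   0.7441 -0.0081] up [0.072  0.0755 0.9945]
30 lip rel grip [-0.0457  0.05   -0.083 ] mouth [-0.4736  0.8797 -0.0406] up [0.1591 0.1309 0.9785]
45 lip rel grip [-0.0386  0.0531 -0.0847] mouth [-0.2557  0.962  -0.0954] up [0.2554 0.1624 0.9531]
60 lip rel grip [-0.0311  0.0542 -0.0871] mouth [-0.0291  0.9852 -0.1686] up [0.3543 0.1679 0.9199]
75 lip rel grip [-0.0237  0.0534 -0.0899] mouth [ 0.1908  0.9478 -0.2553] up [0.4491 0.147  0.8813]
90 lip rel grip [-0.0169  0.0505 -0.093 ] mouth [ 0.3889  0.8524 -0.3495] up [0.5333 0.1011 0.8399]
105 lip rel grip [-0.0112  0.0459 -0.0962] mouth [ 0.5518  0.7053 -0.4449] up [0.6012 0.0333 0.7984]
120 lip rel grip [-0.007   0.0399 -0.0992] mouth [ 0.6683  0.5168 -0.535 ] up [ 0.6481 -0.0516  0.7598]
135 lip rel grip [-0.0046  0.0328 -0.1019] mouth [ 0.7306  0.2995 -0.6135] up [ 0.6709 -0.148   0.7266]
150 lip rel grip [-0.0041  0.0252 -0.1041] mouth [ 0.7344  0.0684 -0.6752] up [ 0.668  -0.2493  0.7012]
165 lip rel grip [-0.0056  0.0175 -0.1056] mouth [ 0.6793 -0.1609 -0.7159] up [ 0.6395 -0.3485  0.6852]
180 lip rel grip [-0.0089  0.0103 -0.1063] mouth [ 0.5693 -0.3727 -0.7328] up [ 0.5876 -0.439   0.6797]
```

```bash
cat > plan.py <<'E'
from h import *
def plan(way):  # way: list of (pos, cumulative roll) per row; prints rows per call of 5
    s,R,p=st();R0=R;base=p;b=0.
    for i in range(0,len(way),5):
        Rb=R0@Ro.from_rotvec([0,0,b]).as_matrix()
        for P,f in way[i:i+5]:print(np.round(1000*Rb.T@(np.array(P)-base)).astype(int).tolist(),round(f-b,2))
        base=np.array(way[min(i+4,len(way)-1)][0]);b=way[min(i+4,len(way)-1)][1];print()
E
python3 - <<'E'
from plan import *
s,R,p=st();C=np.array([.5358,.0172]);a=R[:,2]
m=np.array([-.8256,.5642,0]);l0=m*.069+np.array([0,0,-.082])
def tcp(deg,off,z=.283):
    l=Ro.from_rotvec(a*np.radians(deg)).apply(l0);g=C+off-l[:2];return np.append(g+.005*a[:2],z)
t0=tcp(45,np.array([-.015,-.03]))
W=[]
for k in range(1,11):
    u=k/10;e=u*u*(3-2*u);W.append((p+(t0-p)*e*np.array([1,1,1])+np.array([0,0,(t0-p)[2]*(min(1,2*u)-e)]),.8*max(0,(k-2)/8)))
d=np.array([46,52,59,67,75,83,91,99,107,115,123,131,139,147,155,163,171,179,180,180])
for x in d:
    v=np.clip((x-100)/80,0,1);W.append((tcp(x,np.array([-.015,-.03])*(1-v)+np.array([-.03,.02])*v),np.radians(x)))
plan(W);print(t0,W[-1])
E
```

```text
[-8, -7, -8] 0.0
[-22, -25, -14] 0.0
[-41, -51, -17] 0.1
[-62, -83, -19] 0.2
[-86, -118, -20] 0.3

[-28, -27, 9] 0.1
[-55, -53, 17] 0.2
[-76, -73, 23] 0.3
[-91, -87, 28] 0.4
[-96, -93, 29] 0.5

[0, 1, 0] 0.0
[0, 4, 1] 0.11
[0, 7, 2] 0.23
[0, 11, 3] 0.37
[-2, 15, 5] 0.51

[0, 4, 2] 0.14
[0, 7, 3] 0.28
[-1, 11, 5] 0.42
[-7, 17, 8] 0.56
[-13, 23, 11] 0.7

[-2, 9, 3] 0.14
[-4, 17, 6] 0.28
[-7, 26, 9] 0.42
[-10, 34, 12] 0.56
[-14, 42, 14] 0.7

[2, 9, 2] 0.14
[3, 17, 4] 0.28
[4, 26, 6] 0.42
[4, 27, 7] 0.44
[4, 27, 7] 0.44

[ 0.55725925 -0.06500748  0.283     ] (array([0.51175059, 0.02914725, 0.283     ]), np.float64(3.141592653589793))
```

Call:
send_rows --steps '[{"dp": [-8, -7, -8], "roll": 0, "jaw": 0}, {"dp": [-22, -25, -14], "roll": 0, "jaw": 0}, {"dp": [-41, -51, -17], "roll": 0.1, "jaw": 0}, {"dp": [-62, -83, -19], "roll": 0.2, "jaw": 0}, {"dp": [-86, -118, -20], "roll": 0.3, "jaw": 0}]'

```text
time_s: 36.65
tcp_pos: [0.547, -0.1972, 0.2749]
eef_rot: [173.3, 22.8, -53.6]
contact_force: [-0.2, 0.1, -2.1]
gripper_width: 0.0112
gripper_force: 45.0
```

Call:
send_rows --steps '[{"dp": [-28, -27, 9], "roll": 0.1, "jaw": 0}, {"dp": [-55, -53, 17], "roll": 0.2, "jaw": 0}, {"dp": [-76, -73, 23], "roll": 0.3, "jaw": 0}, {"dp": [-91, -87, 28], "roll": 0.4, "jaw": 0}, {"dp": [-96, -93, 29], "roll": 0.5, "jaw": 0}]'

```text
time_s: 37.28
tcp_pos: [0.5562, -0.0604, 0.2757]
eef_rot: [163.0, 16.8, -83.3]
contact_force: [-0.1, -0.2, -3.1]
gripper_width: 0.0117
gripper_force: 45.0
```

```bash
python3 - <<'E'
from h import *
s,R,p=st();to([.5573,-.065,.283]);print(s["contact_force"],s["gripper_width"])
cv2.imwrite("pics/scene7.png",r.capture("scene")["image"])
E
```

```text
t 37.27 p [ 0.5562 -0.0604  0.2757] rot [163.   16.8 -83.3] q [  3.2  21.7   9.2 -15.  -95.9   6.9] z [-0.323  0.24  -0.916]
dp mm [ 2.4  1.9 -8.1]
[-0.07081057 -0.18752431 -3.10760341] 0.011733387892145874
```

Call:
send_rows --steps '[{"dp": [2, 3, -9], "roll": 0, "jaw": 0}, {"dp": [2, 6, -8], "roll": 0.11, "jaw": 0}, {"dp": [2, 9, -7], "roll": 0.23, "jaw": 0}, {"dp": [2, 13, -6], "roll": 0.37, "jaw": 0}, {"dp": [0, 17, -4], "roll": 0.51, "jaw": 0}]'

```text
time_s: 37.95
tcp_pos: [0.542, -0.0682, 0.2846]
eef_rot: [157.3, 6.6, -111.4]
contact_force: [-0.0, -0.2, -3.1]
gripper_width: 0.0115
gripper_force: 45.0
```

Call:
send_rows --steps '[{"dp": [0, 4, 2], "roll": 0.14, "jaw": 0}, {"dp": [0, 7, 3], "roll": 0.28, "jaw": 0}, {"dp": [-1, 11, 5], "roll": 0.42, "jaw": 0}, {"dp": [-7, 17, 8], "roll": 0.56, "jaw": 0}, {"dp": [-13, 23, 11], "roll": 0.7, "jaw": 0}]'

```text
time_s: 38.58
tcp_pos: [0.523, -0.0466, 0.285]
eef_rot: [158.1, -9.2, -148.4]
contact_force: [0.0, -0.1, -2.0]
gripper_width: 0.0117
gripper_force: 45.0
```

Call:
send_rows --steps '[{"dp": [-2, 9, 3], "roll": 0.14, "jaw": 0}, {"dp": [-4, 17, 6], "roll": 0.28, "jaw": 0}, {"dp": [-7, 26, 9], "roll": 0.42, "jaw": 0}, {"dp": [-10, 34, 12], "roll": 0.56, "jaw": 0}, {"dp": [-14, 42, 14], "roll": 0.7, "jaw": 0}]'

```text
time_s: 39.2
tcp_pos: [0.5119, -0.0014, 0.2855]
eef_rot: [169.0, -21.0, 171.8]
contact_force: [0.3, 0.2, -1.4]
gripper_width: 0.0118
gripper_force: 45.0
```

Call:
send_rows --steps '[{"dp": [2, 9, 2], "roll": 0.14, "jaw": 0}, {"dp": [3, 17, 4], "roll": 0.28, "jaw": 0}, {"dp": [4, 26, 6], "roll": 0.42, "jaw": 0}, {"dp": [4, 27, 7], "roll": 0.44, "jaw": 0}, {"dp": [4, 27, 7], "roll": 0.44, "jaw": 0}]'

```text
time_s: 39.83
tcp_pos: [0.5117, 0.0267, 0.2849]
eef_rot: [179.3, -23.6, 145.0]
contact_force: [0.2, -0.2, -2.7]
gripper_width: 0.0115
gripper_force: 45.0
```

```bash
python3 - <<'E'
from h import *
s,R,p=st();to([.5118,.029,.283]);print(s["contact_force"],s["gripper_width"])
cv2.imwrite("pics/scene8.png",r.capture("scene")["image"])
E
```

```text
t 39.83 p [0.5117 0.0267 0.2849] rot [179.3 -23.6 145. ] q [  11.3   15.9    3.1  -17.4  -93.3 -135. ] z [-0.321  0.24  -0.916]
dp mm [0.4 1.9 2.3]
[ 0.23622167 -0.16719011 -2.68056092] 0.011526587735803935
```

```bash
python3 - <<'E'
from h import *
F=[]
for i in range(10):
    im=r.capture("scene");F.append(r.get_state()["contact_force"][2])
print(np.mean(F),np.std(F),r.get_state()["time_s"])
# cartridges in box/hopper? bright pixels in hopper area vs before
b=cv2.imread("pics/s4.png") 
old=cv2.imread("pics/scene5.png");new=im["image"];cv2.imwrite("pics/scene9.png",new)
# region of spout floor seen in scene5 approx x 275-300,y165-185
for n,i in(("old",old),("new",new)):
    g=cv2.cvtColor(i,6)[158:192:2,262:312:2];print(n);print(g)
E
```

```text
-2.02195933284741 0.4820017175003758 40.375
old
[[ 94  96  94  95  95  95  94  96  95  95  83  57  57  56  57  58  51  51
   52  56  69  71  70  70  69]
 [ 97  92  95  95  95  96  96  96  94  69  56  57  57  60  62  57  57  54
   52  53  53  65  69  69  69]
 [ 84  99  96  95  95  97  96  91  59  57  58  57  63  61  66  71  56  57
   54  52  53  51  65  70  69]
 [ 47  72 101  95  97  96  76  55  56  59  61  62  64  80  81  75  70  56
   57  55  52  52  52  69  70]
 [ 89  45  70 102  85  59  56  56  58  63  63  68  80  82  79  75  76  73
   58  56  55  52  52  50  55]
 [ 94  66  39  68 100  61  57  61  62  64  79  82  80  92 130  78  74  75
   70  56  56  55  52  52  54]
 [ 75  88  71  30  62 101  60  62  67  83  81  81 116 136 138 130  81  74
   75  73  59  56  54  54  54]
 [ 81  76  59  38  31  58 104  71  81  80  91 135 138 138 137 138 133  80
   74  75  76  56  53  53  53]
 [ 65  64  57  51  40  33  55 102  75 117 137 137 137 137 137 138 138 137
   96  72  57  54  54  53  78]
 [ 82  82  77  51  51  41  33  53 100 117 139 137 138 137 137 137 138 134
   86  53  54  54  59 101  94]
 [
[... 1823 characters left out ...]
57 110 130 150 149  91 136 148 120  68
   59  60  59  80 116  83  62]
 [109  90  87  67  72  78  55  44  36  52 108 133 151 101 134 103  59  61
   59  61 108 108  58  62  61]
 [137 110  88 105  97 100  81  57  46  36  46 104 128 137  69  60  60  59
   74 116  95  96  85  63 120]
 [ 83 127 147 151 139  98 100  97  57  54  38  42 103  90  58  59  58  96
  113  85 100  99 108 145 121]
 [ 82  83 127 150 149 139  98  99  97  56  46  45  43 100 103  69 114 100
   85  80  98 120 142  94  89]
 [ 83  83  83 128 151 150 139  98  88  72  61  62  57  44  97 115  82  74
   96 100 131 122  91  90  90]
 [ 83  83  83  83 127 150 149 139  77  95 100 100  90  40  35  61  97  99
  110 141 101  89  90  90  90]]
```

```bash
python3 - <<'E'
from h import *
old=cv2.imread("pics/scene5.png").astype(float);new=cv2.imread("pics/scene9.png").astype(float)
k=np.median(new[60:120,160:250]/np.maximum(old[60:120,160:250],1));k=1.085
d=np.abs(new-old*k).max(2);m=(d>16).astype(np.uint8);m[:100]=0;m[:,:240]=0;m[230:]=0;m[:,345:]=0
n,l,s,c=cv2.connectedComponentsWithStats(m)
for i in range(1,n):
    if s[i,4]>6:
        v=new[l==i];print(s[i],c[i].round(0),"mean bgr",v.mean(0).round(0))
g=new.mean(2).astype(int)
print(g[158:186,284:300])
print((new.max(2)-new.min(2)).astype(int)[158:186:2,284:300])
print("proj upright cyl base/top at spout centre",proj("scene",[[.536,.017,.025],[.536,.017,.089],[.536,.017,.165]]))
E
```

```text
[ 249  100   96   54 3440] [295. 121.] mean bgr [56. 56. 57.]
[288 159   8  23  89] [291. 167.] mean bgr [120. 123. 122.]
[294 172   2   7  12] [295. 175.] mean bgr [117. 119. 119.]
[294 186   7   4   9] [297. 187.] mean bgr [77. 79. 78.]
[[ 63  62  63  64  62  63  63  71  76  68  58  58  57  58  58  58]
 [ 62  63  63  62  61  65  79 109 126  93  70  57  58  57  58  58]
 [ 62  63  63  61  62  78 104 142 140 100  76  61  57  57  57  57]
 [ 63  63  64  66  81 110 124 136 139 128 100  69  61  59  58  57]
 [ 64  66  68  67  82 116 132 142 146 143 127  75  60  62  60  58]
 [ 66  69  68  69  83 116 133 143 147 144 130  81  63  62  62  60]
 [ 68  68  68  71  82 115 133 144 147 144 128  81  61  62  62  63]
 [ 69  71  75  84  84 115 133 145 148 143 129  86  64  63  61  62]
 [ 74  87  89  86  83 116 134 144 148 143 129  90  80  78  63  61]
 [ 89  89  90  85  83 116 134 145 147 144 129  91  82  78  65  62]
 [ 90  88  89  84  82 114 134 145 147 144 128  90  82  82  77  64]
 [ 89  89  92  93  86 116 134 144 147 144 129  90  81  82  81  76]
 [ 90  99 126 135  95 115 134 144 147 144 129  90  82  82
[... 936 characters left out ...]
13 113  99]
 [ 36  41  68 102 113 108  67  57  58  63  82 110 117 107  90  80]]
[[1 0 1 0 1 0 1 0 0 1 1 0 1 1 1 1]
 [1 1 1 0 1 0 1 2 1 0 0 1 1 1 1 1]
 [1 1 2 2 1 3 3 3 3 4 2 3 1 1 0 0]
 [1 1 1 2 3 4 4 3 3 4 3 3 2 3 1 2]
 [1 2 2 2 2 3 3 3 2 3 3 2 2 2 3 1]
 [2 1 2 2 1 3 3 4 3 3 3 3 3 2 2 1]
 [2 1 4 3 3 3 3 3 3 3 2 2 2 3 2 3]
 [3 3 3 4 3 3 3 3 3 4 3 3 2 3 3 2]
 [4 3 3 3 3 2 3 3 3 3 3 3 3 4 3 2]
 [3 3 4 4 3 2 2 3 4 3 4 3 4 1 1 0]
 [4 4 4 4 3 2 3 4 3 3 2 0 1 0 1 1]
 [2 3 3 3 3 2 2 3 1 1 1 1 1 0 1 1]
 [1 0 2 3 3 2 0 0 1 1 1 0 2 1 0 0]
 [1 1 1 1 0 1 0 1 1 1 1 1 0 1 0 0]]
proj upright cyl base/top at spout centre [[287.19296645 190.95329354]
 [288.81349405 176.89321565]
 [290.95841894 158.28334379]]
```

```bash
python3 - <<'E'
from plan import *
im=cv2.imread("pics/scene9.png");g=im.max(2);m=((g<34)).astype(np.uint8);m[:225]=0;m[330:]=0;m[:,:120]=0;m[:,235:]=0
n,l,s,c=cv2.connectedComponentsWithStats(m);i=1+np.argmax(s[1:,4]);print(s[i])
cn=cv2.findContours((l==i).astype(np.uint8),0,1)[0][0][:,0].astype(float)
W=np.array([at("scene",p,.006)[:2] for p in cn]);h=cv2.minAreaRect((W*1000).astype(np.float32));print("mat",h,cv2.boxPoints(h))
C=np.array([.5125,-.3524]);s,R,p=st();a=R[:,2]
# roll back
P=[];p1=p+[0,0,.05];e=np.array([.5,-.2,.30])
for k in range(1,5+1):P.append((p+(p1-p)*k/5,-.15*k))
for k in range(1,16):P.append((p1+(e-p1)*k/15,-.75-min(k*.16,np.pi-.75)))
plan(P)
E
```

```text
[ 128  231   95   95 4845]
mat ((510.0682373046875, -353.269287109375), (165.53761291503906, 196.59161376953125), 81.17637634277344) [[ 400.23956 -419.98062]
 [ 594.5046  -450.13644]
 [ 619.8969  -286.55795]
 [ 425.6319  -256.40213]]
[4, 0, -9] -0.15
[8, 0, -18] -0.3
[12, 0, -27] -0.45
[16, 0, -37] -0.6
[20, 1, -46] -0.75

[3, -15, -1] -0.16
[5, -30, -3] -0.32
[8, -45, -4] -0.48
[11, -60, -5] -0.64
[13, -75, -6] -0.8

[13, -9, -1] -0.16
[25, -17, -3] -0.32
[38, -26, -4] -0.48
[51, -34, -5] -0.64
[63, -43, -6] -0.8

[15, 3, -1] -0.16
[30, 6, -3] -0.32
[45, 9, -4] -0.48
[60, 12, -5] -0.64
[75, 15, -6] -0.79
```

Call:
send_rows --steps '[{"dp": [4, 0, -9], "roll": -0.15, "jaw": 0}, {"dp": [8, 0, -18], "roll": -0.3, "jaw": 0}, {"dp": [12, 0, -27], "roll": -0.45, "jaw": 0}, {"dp": [16, 0, -37], "roll": -0.6, "jaw": 0}, {"dp": [20, 1, -46], "roll": -0.75, "jaw": 0}]'

```text
time_s: 41.0
tcp_pos: [0.5122, 0.0275, 0.3353]
eef_rot: [162.9, -16.6, -169.6]
contact_force: [0.4, 1.1, -2.2]
gripper_width: 0.0118
gripper_force: 45.0
```

Call:
send_rows --steps '[{"dp": [3, -15, -1], "roll": -0.16, "jaw": 0}, {"dp": [5, -30, -3], "roll": -0.32, "jaw": 0}, {"dp": [8, -45, -4], "roll": -0.48, "jaw": 0}, {"dp": [11, -60, -5], "roll": -0.64, "jaw": 0}, {"dp": [13, -75, -6], "roll": -0.8, "jaw": 0}]'

```text
time_s: 41.62
tcp_pos: [0.5082, -0.0483, 0.3231]
eef_rot: [156.4, 0.2, -126.3]
contact_force: [0.5, -0.1, -2.1]
gripper_width: 0.0117
gripper_force: 45.0
```

Call:
send_rows --steps '[{"dp": [13, -9, -1], "roll": -0.16, "jaw": 0}, {"dp": [25, -17, -3], "roll": -0.32, "jaw": 0}, {"dp": [38, -26, -4], "roll": -0.48, "jaw": 0}, {"dp": [51, -34, -5], "roll": -0.64, "jaw": 0}, {"dp": [63, -43, -6], "roll": -0.8, "jaw": 0}]'

```text
time_s: 42.25
tcp_pos: [0.5043, -0.1238, 0.3112]
eef_rot: [163.2, 16.9, -82.9]
contact_force: [0.5, 0.4, -2.1]
gripper_width: 0.0117
gripper_force: 45.0
```

Call:
send_rows --steps '[{"dp": [15, 3, -1], "roll": -0.16, "jaw": 0}, {"dp": [30, 6, -3], "roll": -0.32, "jaw": 0}, {"dp": [45, 9, -4], "roll": -0.48, "jaw": 0}, {"dp": [60, 12, -5], "roll": -0.64, "jaw": 0}, {"dp": [75, 15, -6], "roll": -0.79, "jaw": 0}]'

```text
time_s: 42.88
tcp_pos: [0.5006, -0.1994, 0.2991]
eef_rot: [-179.3, 23.6, -35.0]
contact_force: [0.8, -0.1, -2.3]
gripper_width: 0.0115
gripper_force: 45.0
```

```bash
python3 - <<'E'
from h import *
s,R,p=st();print(R.round(3));ex=np.array([.8256,-.5642,0])
o=np.array([.511,-.353,.006])   # dish origin target; grip was at dish x=-2..; tcp rel recorded at grasp
# at grasp TCP (.5376,-.3363,.0949), dish origin est (.5425,-.3392,.006)
t=o+np.array([.5376-.5425,-.3363+.3392,.0949-.006]);to([t+[0,0,.06],t])
F=[];
for i in range(6):c=r.capture("scene");F.append(r.get_state()["contact_force"][2])
print("Fz",np.mean(F));im=c["image"];cv2.imwrite("pics/scene10.png",im)
w=r.capture("wrist");cv2.imwrite("pics/w2.png",w["image"]);sd=r.capture("side");cv2.imwrite("pics/side10.png",sd["image"])
# spout view and bright cylinder stats
old=cv2.imread("pics/scene5.png").astype(float);new=im.astype(float)
k=np.median(new[200:225,120:200]/np.maximum(old[200:225,120:200],1));print("k",k)
d=np.abs(new-old*k).max(2);m=(d>14).astype(np.uint8);m[:100]=0;m[:,:225]=0;m[250:]=0;m[:,345:]=0
n,l,st_,c=cv2.connectedComponentsWithStats(m)
for i in range(1,n):
    if st_[i,4]>5:print(st_[i],new[l==i].mean(0).round(0))
E
```

```text
[[ 0.751 -0.577 -0.321]
 [-0.525 -0.816  0.24 ]
 [-0.401 -0.012 -0.916]]
t 42.88 p [ 0.5006 -0.1994  0.2991] rot [-179.3   23.6  -35. ] q [ -8.9  20.2   8.4 -11.  -99.2  64. ] z [-0.321  0.24  -0.916]
dp mm [141.1 121.5  94.2]
dp mm [165.1 122.2 149.1]
Fz -1.9084303158602325
k 1.1570247933884297
[ 225  100   96  117 5376] [68. 69. 71.]
[277 159  19  23 150] [104. 106. 105.]
[294 172   2   7  14] [126. 129. 128.]
[294 186   7   4  10] [83. 86. 85.]
[278 188   3   3   6] [84. 83. 84.]
[247 195   4   3   8] [113. 115. 116.]
```

```bash
python3 - <<'E'
from h import *
np.set_printoptions(precision=3,suppress=True)
a=np.radians(-4.7);ux=np.array([np.cos(a),np.sin(a)]);u=np.array([-ux[1],ux[0]]);O=np.array([.5358,.0172])
ch=lambda w:[round(1000*(w[:2]-O)@ux),round(1000*(w[:2]-O)@u)]
for p in((292,160),(291,180)):
    print(p,[(round(z,3),ch(at("scene",p,z))) for z in(.03,.045,.06,.075,.086,.1,.12,.14)])
w=r.capture("wrist");R=cv2.Rodrigues(np.array(w["rvec"],float))[0];t=np.array(w["tvec"],float).reshape(3);K=np.array(w["K"])
print("cam pos",-R.T@t)
def wp(P):
    return cv2.fisheye.projectPoints(np.array(P,float).reshape(-1,1,3),np.array(w["rvec"],float).reshape(3,1),t.reshape(3,1),K,np.zeros(4))[0][:,0]
c=lambda x,y,z:np.append(O+x*ux+y*u,z)
for n,q in(("mouth",[c(.07,.06,.165),c(.07,-.06,.165),c(-.07,-.06,.165),c(-.07,.06,.165)]),("spout",[c(.034,.045,.098),c(.034,-.045,.098),c(-.034,-.045,.098),c(-.034,.045,.098)]),("dish",[[.49,-.2,.22]])):print(n,wp(q).round(0).tolist())
E
```

```text
(292, 160) [(0.03, [-69, 82]), (0.045, [-61, 72]), (0.06, [-52, 63]), (0.075, [-44, 54]), (0.086, [-38, 47]), (0.1, [-30, 38]), (0.12, [-19, 26]), (0.14, [-8, 14])]
(291, 180) [(0.03, [-18, 31]), (0.045, [-11, 22]), (0.06, [-3, 14]), (0.075, [4, 5]), (0.086, [10, -1]), (0.1, [17, -9]), (0.12, [27, -20]), (0.14, [37, -31])]
cam pos [ 0.596 -0.267  0.406]
mouth [[34.0, 190.0], [81.0, 142.0], [165.0, 229.0], [107.0, 257.0]]
spout [[80.0, 174.0], [118.0, 143.0], [152.0, 180.0], [111.0, 206.0]]
dish [[266.0, 172.0]]
```

Call:
send_rows --steps '[{"dp": [35, 30, 24], "roll": 0, "jaw": 0}, {"dp": [70, 61, 47], "roll": 0, "jaw": 0}, {"dp": [106, 92, 70], "roll": 0, "jaw": 0}, {"dp": [135, 116, 90], "roll": 0, "jaw": 0}, {"dp": [141, 122, 94], "roll": 0, "jaw": 0}]'

```text
time_s: 43.95
tcp_pos: [0.5037, -0.3511, 0.1526]
eef_rot: [-179.5, 23.9, -35.5]
contact_force: [-0.1, 0.4, -1.4]
gripper_width: 0.0118
gripper_force: 45.0
```

```bash
python3 - <<'E'
from h import *
o=np.array([.511,-.353,.006]);t=o+np.array([.5376-.5425,-.3363+.3392,.0949-.006]);to([t+[0,0,.015],t+[0,0,.001]])
im=r.capture("scene")["image"];cv2.imwrite("pics/scene11.png",im)
E
```

```text
t 43.95 p [ 0.5037 -0.3511  0.1526] rot [-179.5   23.9  -35.5] q [-20.7  33.    7.6  -6.4 -87.7  76.7] z [-0.324  0.242 -0.914]
dp mm [18.5 -1.9 38.5]
dp mm [24.2 -1.8 51.3]
```

Call:
send_rows --steps '[{"dp": [10, -1, 20], "roll": 0, "jaw": 0}, {"dp": [18, -2, 38], "roll": 0, "jaw": 0}, {"dp": [22, -2, 46], "roll": 0, "jaw": 0}, {"dp": [24, -2, 50], "roll": 0, "jaw": 0}, {"dp": [24, -2, 51], "roll": 0, "jaw": 0}]'

```text
time_s: 44.62
tcp_pos: [0.5079, -0.3492, 0.0995]
eef_rot: [-179.4, 23.6, -35.3]
contact_force: [-0.9, -0.2, -2.2]
gripper_width: 0.0117
gripper_force: 45.0
```

```bash
python3 - <<'E'
from h import *
o=np.array([.511,-.353,.006]);t=o+np.array([.5376-.5425,-.3363+.3392,.0949-.006]);to([t])
F=[]
for i in range(4):r.capture("scene");F.append(r.get_state()["contact_force"])
print(np.mean(F,0))
E
```

```text
t 44.62 p [ 0.5079 -0.3492  0.0995] rot [-179.4   23.6  -35.3] q [-20.5  35.6   4.9  -6.5 -82.2  77.2] z [-0.321  0.24  -0.916]
dp mm [1.  1.8 4.6]
[-0.30331027 -0.46637939 -1.98813412]
```

Call:
send_rows --steps '[{"dp": [1, 1, 2], "roll": 0, "jaw": 0}, {"dp": [2, 2, 4], "roll": 0, "jaw": 0}, {"dp": [2, 2, 5], "roll": 0, "jaw": 0}, {"dp": [2, 2, 5], "roll": 0, "jaw": 0}, {"dp": [2, 2, 5], "roll": 0, "jaw": 0}]'

```text
time_s: 45.45
tcp_pos: [0.5065, -0.3513, 0.0948]
eef_rot: [-179.4, 23.6, -35.3]
contact_force: [-0.8, -0.9, 5.8]
gripper_width: 0.0116
gripper_force: 45.0
```

```bash
python3 - <<'E'
from h import *
F=[]
for i in range(4):r.capture("scene");F.append(r.get_state()["contact_force"])
print(np.mean(F,0),st()[2])
E
```

```text
[-0.86260811 -1.08453973  5.83273312] [ 0.50654419 -0.35130301  0.09479568]
```

Touched down. Now I release slowly, retract along the tool axis, then look into the hopper with the wrist camera.

Call:
send_rows --steps '[{"dp": [0, 0, -1], "roll": 0, "jaw": 20}, {"dp": [0, 0, -1], "roll": 0, "jaw": 50}, {"dp": [0, 0, -1], "roll": 0, "jaw": 70}, {"dp": [0, 0, -1], "roll": 0, "jaw": 75}, {"dp": [0, 0, -1], "roll": 0, "jaw": 75}]'

```text
time_s: 46.28
tcp_pos: [0.5067, -0.3509, 0.0946]
eef_rot: [-179.4, 23.6, -35.3]
contact_force: [0.2, -0.6, 0.1]
gripper_width: 0.0523
gripper_force: 0.0
```

Call:
send_rows --steps '[{"dp": [0, 0, -25], "roll": 0, "jaw": 75}, {"dp": [0, 0, -70], "roll": 0, "jaw": 75}, {"dp": [0, 0, -125], "roll": 0, "jaw": 75}, {"dp": [0, 0, -185], "roll": 0, "jaw": 75}, {"dp": [0, 0, -245], "roll": 0, "jaw": 75}]'

```text
time_s: 46.9
tcp_pos: [0.5855, -0.41, 0.3213]
eef_rot: [-179.4, 23.6, -35.3]
contact_force: [1.9, -1.1, -0.3]
gripper_width: 0.066
gripper_force: 0.0
```

```bash
python3 - <<'E'
from h import *
np.set_printoptions(precision=3,suppress=True)
s,R,p=st()
w=r.capture("wrist");Rc=cv2.Rodrigues(np.array(w["rvec"],float))[0];t=np.array(w["tvec"],float).reshape(3)
print("cam in tool",R.T@(-Rc.T@t-p),"cam axis in tool",R.T@Rc.T[:,2])
cam=R.T@(-Rc.T@t-p);ax=R.T@Rc.T[:,2]
# want cam above hopper centre looking along its axis to spout: choose cam at spout - .35*axis
tgt=np.array([.5358,.0172,.10])-.38*(R@ax)-R@cam;to([tgt,tgt+[0,0,.1]])
c=r.capture("scene");im=c["image"];cv2.imwrite("pics/scene12.png",im);cv2.imwrite("pics/side12.png",r.capture("side")["image"])
# handle top in scene: bar grey in dish
g=im.max(2);print("dish bar predicted (upright, origin .511,-.353):",proj("scene",[[.511-.034*.8256,-.353+.034*.5642,.109],[.511+.046*.8256,-.353-.046*.5642,.109]]))
m=(g>34).astype(np.uint8);m2=(cv2.cvtColor(im,6)[245:310:3,150:212:3]);print(m2)
E
```

```text
cam in tool [ 0.065 -0.001 -0.145] cam axis in tool [-0.245 -0.001  0.97 ]
t 46.95 p [ 0.588 -0.413  0.329] rot [-179.5   23.   -35.4] q [ -22.5   38.6   40.3   -6.  -114.1   75.7] z [-0.314  0.234 -0.92 ]
dp mm [-148.5 -316.7  103.5]
dp mm [-187.6 -317.5   11.5]
dish bar predicted (upright, origin .511,-.353): [[167.964 244.631]
 [170.16  277.043]]
[[ 30  34 132 133  95  77  60  31  31  30  31  31  31  31  32  33  32  69
  127 129 124]
 [ 19  53 133 132 104  77  72  31  29  31  32  31  32  31  31  32  30  56
  123 124 122]
 [ 18  76 133 131 118  77  73  30  32  32  31  31  30  32  32  32  61  51
  126 124 123]
 [ 17 130 130 132 121  76  75  30  31  32  32  31  32  33  61  65  84  55
  118 123 121]
 [ 33 132 132 132 128  74  76  30  34  31  33  34  57  66  64  63  64  57
   45 128 122]
 [112 132 132 132 130 119 115  30  30  22  43  64  64  64  64 106  61  56
   17  93 122]
 [133 132 132 132 144  50  29  30  32  64  65  57  65  65  65  64  64  67
   17  19 119]
 [133 132 131 132 151  60  32  32  30  47  64  62  61  65  64  61  62  49
   39  30  32]
 [132 132 134 190 169  34  56  44  6
[... 510 characters left out ...]
0 145 120 102  96  93  93  63  95  94  95  95  89  31  32  31
   30  30  30]
 [ 29  31  31  83  93  94  94  96  94  89  69  53  37  29  29  29  31  31
   31  31  41]
 [ 30  30  31  32  65  47  37  29  62  66  30  30  30  29  31  31  31  32
   33  29 183]
 [ 31  32  32  31  31  30  30  31  31  29  29  32  30  32  31  32  31  30
   32  55 137]
 [ 29  31  32  31  31  29  31  30  30  32  32  32  32  31  31  30  31  31
   30 114 101]
 [ 28  30  32  32  30  30  31  31  31  30  32  31  31  30  31  30  28  30
   28 140  90]
 [110  31  28  29  30  30  30  30  30  31  33  31  30  32  28  31  29  52
  176 178 132]
 [175  43  30  31  31  29  31  29  32  31  29  29  32  29  30  27 139 183
  178 181 177]]
```

```bash
python3 - <<'E'
from plan import *
s,R,p=st();cam=np.array([.065,-.001,-.145]);ax=np.array([-.245,0,.97])
R2=R@Ro.from_rotvec([0,0,np.pi]).as_matrix()
tgt=np.array([.5358,.0172,.06])-.38*(R2@ax)-R2@cam;print(tgt)
plan([(p+(tgt-p)*min(1,k/12)+[0,0,.06*np.sin(np.pi*min(1,k/12))],min(np.pi,.17*k)) for k in range(1,21)])
E
```

```text
[ 0.58591127 -0.02008538  0.27653229]
[-22, -27, -3] 0.17
[-44, -53, -5] 0.34
[-64, -80, -5] 0.51
[-84, -106, -3] 0.68
[-102, -133, 3] 0.85

[-31, -5, 9] 0.17
[-61, -11, 22] 0.34
[-89, -18, 39] 0.51
[-117, -27, 59] 0.68
[-144, -36, 82] 0.85

[-25, 13, 25] 0.17
[-50, 26, 50] 0.34
[-50, 26, 50] 0.51
[-50, 26, 50] 0.68
[-50, 26, 50] 0.85

[0, 0, 0] 0.17
[0, 0, 0] 0.34
[0, 0, 0] 0.51
[0, 0, 0] 0.59
[0, 0, 0] 0.59
```

Call:
send_rows --steps '[{"dp": [-22, -27, -3], "roll": 0.17, "jaw": 75}, {"dp": [-44, -53, -5], "roll": 0.34, "jaw": 75}, {"dp": [-64, -80, -5], "roll": 0.51, "jaw": 75}, {"dp": [-84, -106, -3], "roll": 0.68, "jaw": 75}, {"dp": [-102, -133, 3], "roll": 0.85, "jaw": 75}]'

```text
time_s: 47.68
tcp_pos: [0.585, -0.2455, 0.358]
eef_rot: [162.0, 15.7, -87.0]
contact_force: [0.0, 1.1, -0.7]
gripper_width: 0.0657
gripper_force: 0.0
```

Call:
send_rows --steps '[{"dp": [-31, -5, 9], "roll": 0.17, "jaw": 75}, {"dp": [-61, -11, 22], "roll": 0.34, "jaw": 75}, {"dp": [-89, -18, 39], "roll": 0.51, "jaw": 75}, {"dp": [-117, -27, 59], "roll": 0.68, "jaw": 75}, {"dp": [-144, -36, 82], "roll": 0.85, "jaw": 75}]'

```text
time_s: 48.3
tcp_pos: [0.5843, -0.0825, 0.3107]
eef_rot: [156.4, -2.6, -132.6]
contact_force: [-0.0, -0.3, -0.1]
gripper_width: 0.0657
gripper_force: 0.0
```

Call:
send_rows --steps '[{"dp": [-25, 13, 25], "roll": 0.17, "jaw": 75}, {"dp": [-50, 26, 50], "roll": 0.34, "jaw": 75}, {"dp": [-50, 26, 50], "roll": 0.51, "jaw": 75}, {"dp": [-50, 26, 50], "roll": 0.68, "jaw": 75}, {"dp": [-50, 26, 50], "roll": 0.85, "jaw": 75}]'

```text
time_s: 48.92
tcp_pos: [0.5844, -0.0181, 0.2733]
eef_rot: [165.9, -19.3, -179.5]
contact_force: [0.3, 0.2, -0.6]
gripper_width: 0.0662
gripper_force: 0.0
```

Call:
send_rows --steps '[{"dp": [0, 0, 0], "roll": 0.17, "jaw": 75}, {"dp": [0, 0, 0], "roll": 0.34, "jaw": 75}, {"dp": [0, 0, 0], "roll": 0.51, "jaw": 75}, {"dp": [0, 0, 0], "roll": 0.59, "jaw": 75}, {"dp": [0, 0, 0], "roll": 0.59, "jaw": 75}]'

```text
time_s: 49.55
tcp_pos: [0.5846, -0.0184, 0.2735]
eef_rot: [179.4, -23.7, 144.8]
contact_force: [0.6, 1.2, 0.0]
gripper_width: 0.0658
gripper_force: 0.0
```

```bash
python3 - <<'E'
from h import *
np.set_printoptions(linewidth=250)
to([.586,-.02,.277])
w=r.capture("wrist");cv2.imwrite("pics/w3.png",w["image"]);rv=np.array(w["rvec"],float).reshape(3,1);t=np.array(w["tvec"],float).reshape(3,1);K=np.array(w["K"])
wp=lambda P:cv2.fisheye.projectPoints(np.array(P,float).reshape(-1,1,3),rv,t,K,np.zeros(4))[0][:,0]
a=np.radians(-4.7);ux=np.array([np.cos(a),np.sin(a)]);u=np.array([-ux[1],ux[0]]);O=np.array([.5358,.0172])
# orthorectify onto plane z=.035: grid in chute frame, 4 mm
X=np.arange(-.06,.0601,.004);Y=np.arange(.068,-.0681,-.004)
G=np.array([[np.append(O+x*ux+y*u,.04) for x in X] for y in Y]);q=wp(G).reshape(len(Y),len(X),2).astype(np.float32)
g=cv2.remap(cv2.cvtColor(w["image"],6),q,None,cv2.INTER_LINEAR)
print("rows y",Y[0],"cols x");print(g)
c=r.capture("scene");cv2.imwrite("pics/scene13.png",c["image"]);im=c["image"]
h=cv2.cvtColor(im,6);print(h[238:300:3,148:212:3])
# anything new on table
old=cv2.imread("pics/scene0.png").astype(float);d=np.abs(im-old).max(2)
E
```

```text
t 49.55 p [ 0.5846 -0.0184  0.2735] rot [179.4 -23.7 144.8] q [   6.5   23.7   12.3  -16.1  -96.2 -131.1] z [-0.323  0.24  -0.916]
dp mm [-0.5 -0.5 -4. ]
rows y 0.068 cols x
[[ 88  83  85 ...  91  92  94]
 [ 88  78  77 ...  93  92  93]
 [ 86  81 126 ...  90  93  93]
 ...
 [ 96  93  94 ...  81  81  78]
 [ 95  97  95 ...  79  79  76]
 [ 96  95  97 ...  80  77  72]]
[[141 142 143 142 139 147 145 135  34  18  18  19  19  22  28 145 145 142 143 141 146 145]
 [141 140 144 140 140 143  65  19  21  23  22  19  19  30  21  68 147 146 146 141 147 145]
 [142 145 146 145  92  18  19  30  21  22  20  20  20  87  11  18 109 144 141 147 145 142]
 [147 145 135  76  16  17  62  80  28  33  35  79 119 113  10  20  21 140 142 142 146 141]
 [145  60  19  75  63 120  88  80  91  87  71 120 119 116  18  21  20  44 146 142 144 144]
 [ 16  20  19  74  77 122  85  80  88 114  74  95 123 122  25  20  19  19 100 140 144 141]
 [ 20  20  20  79  59 125  81  81  80 123  73  89 121 121  34  20  22  22  18 145 145 143]
 [ 20  18  17  68  49 123  94  81  76 124  74  78 121 120  38  22  22  17  20  26 143 141]
 [ 19 
[... 477 characters left out ...]
2  55  47 111  72  70 111 112 103  16  19  20  19  21  19  21]
 [ 21  20  20  48  42  87 111  72  71  88  69  82 109 110 103  12  19  22  20  20  22  21]
 [ 19  18  18  48  44 106 111 108  69  59  78  90 108  96  96  13  18  19  20  20  19  23]
 [ 20  19  21  38  77 102 104  91  69  67  54  68  70  70  71  22  20  20  18  21  20  22]
 [ 20  17  21  24  69  69  70  69  69  69  44  71  70  52  33  21  19  20  20  21  18  25]
 [ 22  20  22  19  54  73  61  41  33  68  64  20  19  19  19  20  21  19  22  17  20 143]
 [ 20  19  21  22  19  20  18  19  17  21  18  21  22  21  21  21  21  19  18  20  83  89]
 [ 16  19  20  19  17  20  21  22  20  19  19  19  22  21  19  18  18  19  21  19 145  77]]
```

```bash
python3 - <<'E'
from h import *
import sys;np.set_printoptions(linewidth=250,threshold=sys.maxsize)
w=r.capture("wrist");rv=np.array(w["rvec"],float).reshape(3,1);t=np.array(w["tvec"],float).reshape(3,1);K=np.array(w["K"])
wp=lambda P:cv2.fisheye.projectPoints(np.array(P,float).reshape(-1,1,3),rv,t,K,np.zeros(4))[0][:,0]
a=np.radians(-4.7);ux=np.array([np.cos(a),np.sin(a)]);u=np.array([-ux[1],ux[0]]);O=np.array([.5358,.0172])
print("cam chute",[( (-(cv2.Rodrigues(rv)[0].T@t)[:2,0]-O)@v).round(3) for v in(ux,u)])
X=np.arange(-.052,.0521,.004);Y=np.arange(.06,-.0601,-.004)
G=np.array([[np.append(O+x*ux+y*u,.035) for x in X] for y in Y]);q=wp(G).reshape(len(Y),len(X),2).astype(np.float32)
g=cv2.remap(cv2.cvtColor(w["image"],6),q,None,cv2.INTER_LINEAR)
for y,row in zip(Y,g):print("%4d"%round(y*1000)," ".join("%3d"%v for v in row))
E
```

```text
cam chute [np.float64(0.049), np.float64(-0.031)]
  60 141 149 145 137 127 128 135 138 130 142 127 135 126 129 129 125 124 123 120 116  93  94  94  94  92  96  92
  56 145 145 150 147 143 149 174 173 174 175 173 174 176 174 174 174 176 175 176 177  93  96  92  98  94  96  94
  52 128 144 146 149 149 145 142 172 174 173 175 174 173 176 175 175 176 175 178 169  94  95  92  95  94  97  91
  48 112 126 136 146 148 149 145 136 172 175 173 174 174 175 176 174 176 174 175 134  94  95  96  94  94  97  93
  44 155 114 122 135 144 147 150 146 137 160 174 175 174 175 174 175 175 176 177 139  96  97  93  96  93  99  94
  40 157 173 127 120 131 142 147 150 146 139 149 174 169 141 164 173 171 174 176 129  96  96  95  97  92  97  91
  36 162 173 171 154 119 130 141 146 150 147 142 140 146 150 169 170 160 145 180 149  95  97  94  98  94  96  91
  32 161 173 174 174 165 117 125 140 147 149 149 144 133 159 172 170 153 152 176 137  97  98  93  96  95  96  92
  28 164 173 172 173 174 173 127 125 136 143 149 149 137 170 173 168 147 169 178 136  98  96  95  98  95  98  93
  24 159 175 174 174 175 173 172 
[... 1752 characters left out ...]
21 117 114  65  70  77
 -40 182 176 176 174 208 200 184 183 178 183 202 194 195 177 177 178 176 186 190 137 120 122 119  75  67  76  78
 -44 142 150 146 154 156 151 155 158 158 157 166 157 163 165 162 164 169 166 169 139 121 120 102  65  71  77  83
 -48  96  95  97  97  96  95  97  95  95  97  95  93  97  96  94  95  96  94 101 103 114 119  66  70  76  78  80
 -52  95  96  95  95  95  96  94  94  94  96  93  94  93  94  94  93  95  90  94  92  91  80  65  72  78  80  78
 -56  95  94  95  95  94  96  93  95  93  95  93  94  93  94  92  92  92  92  92  91  90  65  72  79  80  81  82
 -60  96  94  93  97  94  95  94  94  95  93  94  93  94  92  94  92  91  92  93  93  71  67  75  77  80  81  83
```

```bash
python3 - <<'E'
from h import *
s,R,p=st();to(p+[-.085,.067,.0])
E
```

```text
t 49.7 p [ 0.585  -0.0184  0.274 ] rot [179.4 -23.7 144.9] q [   6.5   23.7   12.4  -16.   -96.2 -131. ] z [-0.322  0.24  -0.916]
dp mm [99.   5.4 43.4]
```

Call:
send_rows --steps '[{"dp": [40, 2, 15], "roll": 0, "jaw": 75}, {"dp": [80, 4, 33], "roll": 0, "jaw": 75}, {"dp": [99, 5, 41], "roll": 0, "jaw": 75}, {"dp": [99, 5, 41], "roll": 0, "jaw": 75}]'

```text
time_s: 50.2
tcp_pos: [0.5003, 0.0484, 0.2773]
eef_rot: [179.3, -23.6, 144.9]
contact_force: [1.0, -0.4, 0.7]
gripper_width: 0.066
gripper_force: 0.0
```

```bash
python3 - <<'E'
from h import *
w=r.capture("wrist");cv2.imwrite("pics/w4.png",w["image"]);rv=np.array(w["rvec"],float).reshape(3,1);t=np.array(w["tvec"],float).reshape(3,1);K=np.array(w["K"])
wp=lambda P:cv2.fisheye.projectPoints(np.array(P,float).reshape(-1,1,3),rv,t,K,np.zeros(4))[0][:,0]
a=np.radians(-4.7);ux=np.array([np.cos(a),np.sin(a)]);u=np.array([-ux[1],ux[0]]);O=np.array([.5358,.0172])
print("cam chute",[( (-(cv2.Rodrigues(rv)[0].T@t)[:2,0]-O)@v).round(3) for v in(ux,u)])
X=np.arange(-.04,.0561,.004);Y=np.arange(.05,-.0641,-.004)
G=np.array([[np.append(O+x*ux+y*u,.035) for x in X] for y in Y]);q=wp(G).reshape(len(Y),len(X),2).astype(np.float32)
g=cv2.remap(cv2.cvtColor(w["image"],6),q,None,cv2.INTER_LINEAR)
for y,row in zip(Y,g):print("%4d"%round(y*1000)," ".join("%3d"%v for v in row))
# new bright things on the table, scene & side, against first pictures
for n,f in(("scene","pics/scene5.png"),("side","pics/side5.png")):
    im=r.capture(n)["image"].astype(float);cv2.imwrite(f"pics/{n}14.png",im);old=cv2.imread(f).astype(float)
    k=np.median(im/np.maximum(old,1));d=(im-old*k).max(2);m=(d>25).astype(np.uint8)
    c,l,sx,ce=cv2.connectedComponentsWithStats(m)
    for i in range(1,c):
        if sx[i,4]>25:
            v=im[l==i];print(n,sx[i],v.mean(0).round(0))
E
```

```text
cam chute [np.float64(-0.041), np.float64(0.028)]
  50 160 214 140  66  70  75  75  80  78  78  76  70  68 143 154 154 154 156 148 151 140  83  70  78  76
  46 161 202  69  71  74  77  77  79  78  77  72  68 115 176 177 178 177 129 170 165 169  86  77  77  60
  42 160  93  68  72  78  79  79  79  77  76  67  68 169 178 179 179 174 115 182 164 169  89  79  75  38
  38 134  60  71  74  80  77  77  79  77  75  66 126 171 170 167 203 175 117 191 166 148  79  77  39  37
  34  67  69  73  75  79  82  80  76  77  72  96 162 175 166 158 177 176 110 173 164  85  77  73  38  36
  30  65  70  76  80  79  78  77  77  73  70 177 167 174 160 165 179 177 121 189 120  79  79  43  34  38
  26  72  76  78  79  78  78  79  75  71 100 206 176 170 152 171 215 174 119 167  82  79  62  38  39  39
  22  73  76  80  82  79  78  78  71  69 156 221 200 169 149 178 177 175 118 105  81  78  38  39  38  36
  18  77  79  81  79  79  78  73  70  99 182 228 176 163 159 178 199 175 110  81  80  55  38  39  38  39
  14  78  78  81  78  79  75  72  89 129 202 235 180 157 173 178 178 174  87  81  75  40  42  38  38  39

[... 2472 characters left out ...]
98. 98. 98.]
scene [289 159   6  12  58] [129. 131. 130.]
scene [157 242  33  52 796] [87. 86. 86.]
side [  45    0  155  105 4738] [ 99. 103. 104.]
side [174  94   9  18  34] [ 96. 105. 109.]
side [215 104  21  10  55] [78. 85. 86.]
side [126 130  24   9  74] [ 98. 101.  99.]
side [116 139  57  22 605] [130. 139. 141.]
side [ 27 144  32  25 319] [129. 138. 140.]
side [213 178  15  15  49] [128. 135. 131.]
side [ 47 191  36  66 917] [104. 112. 114.]
side [322 233  26  10 203] [117. 125. 127.]
side [300 249  18   9 112] [124. 133. 135.]
side [295 262  56  30 680] [80. 83. 81.][ WARN:0@1.115] global loadsave.cpp:1063 imwrite_ Unsupported depth image for selected encoder is fallbacked to CV_8U.
```

All three cartridges show in the box: one diagonal at the far corner, one along y near x≈8 mm and one along the +x wall. The dish is empty and upright on the mat. I raise the arm clear and hand in.

Call:
send_rows --steps '[{"dp": [0, 0, -50], "roll": 0, "jaw": 75}, {"dp": [0, 0, -100], "roll": 0, "jaw": 75}, {"dp": [0, 0, -140], "roll": 0, "jaw": 75}, {"dp": [0, 0, -150], "roll": 0, "jaw": 75}, {"dp": [0, 0, -150], "roll": 0, "jaw": 75}]'

```text
time_s: 50.98
tcp_pos: [0.5497, 0.0114, 0.4132]
eef_rot: [179.4, -23.7, 144.7]
contact_force: [0.3, 0.4, -1.1]
gripper_width: 0.0655
gripper_force: 0.0
```

```bash
python3 -c "
from plant import r
print(r.get_state()['tcp_pos'],r.close_job())"
```

```text
the job is handed in; nothing more can be done
[0.54970957 0.01138228 0.41316957] None
```

I handed the job in at about 51 s without seeing a verdict: the box measured about 1.5 mm from centre after the push, wrist-camera brightness readings (no pictures left to view) indicate all three cartridges are in it, the empty dish is upright at the middle of its mat, and the one thing I can't explain is a brief reading of about 36 N on the arm in the air on the left side.

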